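# Break down the pressure-test stack after a meter body test

### The arm

A 6-joint arm with a two-finger parallel gripper is mounted at the origin on the work surface. World frame = base frame: x ahead of the robot, y to its left, z up, the work surface at z = 0. Lengths are in m, angles in rad, forces in N, time in s.
With the tool pointing down it reaches from about 0.375 to 0.9 m from the base axis. Payload 3.1 kg.
Tool frame: the origin (TCP) lies at the centre of the arm's flange, where the gripper is bolted on; the fingertips stand 182 mm ahead of it and the grasp point (between the pads) lies 164 mm ahead of it; z points along the fingers, x is the direction in which the jaws open and shut, and the axes are right-handed (so a half turn about z gives the same grasp; the last joint's range is limited). The gripper opens to 87 mm and grips with 3 to 60 N. Pads are 19 mm wide; open, the fingers measure 117 mm over their backs; the gripper's body (75 mm by 190 mm) begins 51 mm behind the grasp point.
Start: joints at [-1.488, 0.527, 1.433, -0, 1.181, -0.178], TCP at [0.162, -0.604, 0.405] pointing down, gripper open.
Joint ranges: [-3.08, 3.08], [-0.75, 2.2], [0.22, 2.44], [-1.43, 4.57], [0, 2.65], [-2.85, 2.85]. Speed limits (rad/s): [2.79, 2.79, 3.14, 3.14, 3.14, 3.14].

### API

Orientations are given as a unit quaternion [x, y, z, w].
In Python, from rig import status, eyes, robot gives the robot as it stands. The module is installed in compiled form; this text tells all that it offers.
- The arm moves only by the tool step_arm, never from a script. Its argument "steps" is a list of rows, each a list of 7 numbers: the closure, from -1 (fully open) to 1 (shut), so that 0 is half open, then the shift along the tool's x, y, z each as a share of 0.025 m, from -1 to 1, then the turn, a rotation vector about the tool's x, y, z each as a share of 8 degrees, from -1 to 1. In form: [[jaw, dx, dy, dz, rx, ry, rz], ...]. A call has exactly 10 rows; each row shifts and turns the commanded pose from where the row before left it, along the tool's axes as they then stand; what a row does not reach is not made up. A row lasts 1/10 s, in which the tool goes at most 50 mm and 8.59 degrees, less where a joint would pass 70% of its speed; a pose out of reach is approached as far as the arm can. A call with a number of a shift or a turn outside -1 to 1 is refused whole. A call with a gripper value outside its range is refused whole. The fingers move at their own pace and stop on an object; "squeeze" is the grip in N (left out, the last holds). Time passes only in rows, so rows that do not move let the fingers close, or fill a call up. It gives the time, the measured TCP pose, the force and the opening at its end, in the units of the state.
- status.get_obs(): the state, without advancing time (a new reading comes with each control period).
- eyes.camera(name): name is "scene" or "top" or "wrist"; returns (picture, depth): 384x512x3 uint8, red, green, blue; 384x512 float32, m along the optical axis (not along the pixel's ray), 0 where there is no reading.
- eyes.camera_info(name): a dict with "K" (3x3 intrinsics, pixels), "R" (3x3) and "t" (3): a world point X has camera coordinates R X + t. Camera axes: x right, y down, z forward; pixel columns grow to the right and rows downward; lengths in m; the calibration is good to about 2 mm. The wrist camera is an equidistant fisheye: a pixel r from the principal point sees the ray r / f radians off the axis. A picture is of the moment at which its call begins: read the wrist's pose just before it. camera_info takes no time and is no camera call; for the wrist camera it gives the pose at the moment of the call.
- robot.hand_in(): hands the job in, once; it reports no verdict.
The state is a dict: "time": time; "q": joint angles; "joint_velocities": joint speeds; "joint_torque": joint torques, N m; "position": TCP position; "tool_rot": TCP orientation; "ft_force": force on the tool from outside, world axes, zero at the start; "moment": the same for the moment, N m; "grip_width": finger opening in m.
Only numpy, scipy, OpenCV 4.12 (cv2) and the standard library are available. Lean on these libraries where they do the work, as an engineer would, in place of code of your own. Each camera call takes 0.05 s, during which the arm holds its last target.

### The job

The pressure test is over and the clamp is swung aside: take the test stack on the grey stand apart from the top down, one thing at a time. Stand the brass relief valve in the round green dish, lay the small bright flange centred along the white nylon rails, set the bronze meter body upright in the middle of the blue tray, lengthwise, and lay the large dark flange centred along the wooden battens. Set each thing down without dropping it, and never tip the valve or the meter body over.

Things in the scene. Friction and masses are not known exactly. Their poses are not given: they have to be found in the camera images.
- relief_valve: Brass relief valve, 74 mm tall, standing free (not screwed in) on the small flange. Origin: centre of its underside, z up. Foot dia 36, 6 high; neck dia 20; hexagon 30 mm across flats from z 16 to 42, flats facing its +y and -y (grip there, about z 33); above it dia 23 to z 64, steel cap dia 16 to z 74. Side outlet dia 16 along its +x to 32 mm from the axis, at z 30. About 0.3 kg.
- small_flange: Small oval two-bolt flange plate of bright pale steel, 100 mm long (its x axis) by 60 mm wide (its y axis), 12 mm thick, with two milled flats 26 mm long in the middle of its long sides (grip there, 60 mm wide). Lies free on the meter body's neck. Origin: centre of its underside, z up. A half turn makes no difference. About 0.4 kg.
- meter_body: Bronze water meter body, lying free on the large flange. Bowl dia 59 up to z 37 mm, with cast flats 24 mm long at its +y and -y sides, 60 mm apart, z 9 to 31 (grip there); neck dia 49 above, top at z 50. Threaded spuds dia 27 along its +x and -x, axis at z 21, 112 mm over their ends. Origin: centre of its flat underside, z up. A half turn makes no difference. About 0.6 kg.
- large_flange: Large oval two-bolt flange plate of dark steel, 130 mm long (its x) by 64 mm wide (its y), 12 mm thick; flats 26 mm long in the middle of its long sides (grip there, 64 mm wide). Lies free on the stand, its length across the meter body's spuds. Origin: centre of its underside, z up. A half turn makes no difference. About 0.6 kg.
- stand: Fixed grey test stand under the stack: slab 120 x 120 x 14 mm, in its middle a rubber-faced pedestal dia 54 up to z 34. Origin: centre of its underside on the bench, z up. From it upwards: large flange underside at z 34, meter body 46, small flange 96, relief valve 108, top 182 mm. The clamp arm is parked beyond the places on the left; bystanders up to 55 mm high lie 25 mm or more from stand and places.
- valve_dish: Round green plastic dish, fixed on the bench: outside dia 80, inside dia 64 at the floor, floor 4 mm thick, rim 12 mm high. The valve's place. Origin: centre of its underside on the bench, z up.
- nylon_rest: Small flange's place, fixed on the bench: pale aluminium base 124 (its x) x 66 (its y) x 8 mm carrying two white nylon rails, each 16 mm along x by 48 mm along y, at x = -30 and +30 mm, tops at z 26 mm. The small flange lies on both rails with its length along this x axis, its middle over the origin. Origin: centre of its underside on the bench, z up.
- body_tray: Blue steel tray with a dark rubber floor, fixed on the bench: outside 142 mm (its x) by 118 mm (its y), floor 4 mm thick, rim 10 mm high and 4 mm thick. The meter body's place, spuds along this x axis. Origin: centre of its underside on the bench, z up.
- wood_rest: Large flange's place, fixed on the bench: plywood base 150 (its x) x 70 (its y) x 8 mm carrying two brown wooden battens, each 18 mm along x by 52 mm along y, at x = -42 and +42 mm, tops at z 26 mm. The large flange lies on both battens with its length along this x axis, its middle over the origin. Origin: centre of its underside on the bench, z up.
Mind the look-alikes: they are no part of the job. Leave any pink look-alike of the relief_valve alone.

How it is judged:
By the outcome, as a careful person would: the job done as asked, in the order asked, and still so for the second after the job is handed in, with the robot touching nothing.
It also fails if it takes over 112 s, if anything falls off the work surface, if the arm or the gripper's body presses on something with over 40 N, if the wrist force passes 120 N, or if a joint passes its speed limit or range.

## Working session

There is one attempt and no reset: what is moved stays moved. The work goes in short steps, Python scripts to look and compute and a tool call to move; the robot and the scene stay as the last step left them, time stands still between calls to the robot, and variables do not carry over. Pictures are saved under pics/ and viewed, and the job is handed in when it is done.

Besides the shell and the picture viewer there is one more tool, called after ">>>" as a command line: name --pt "numbers of a row" for each row, then --argument value for the rest. step_arm: Moves the arm, as the interface text tells. Its arguments: {"type":"object","properties":{"steps":{"type":"array"},"squeeze":{"type":"number"}},"required":["steps"]}

```bash
mkdir -p pics; cat > h.py <<'E'
import numpy as np, cv2
from rig import status, eyes, robot
E
python3 - <<'E'
from h import *
s=status.get_obs(); print(s)
for n in ("scene","top"):
    p,d=eyes.camera(n); i=eyes.camera_info(n); print(n,i)
    np.savez(f"{n}0.npz",p=p,d=d,**{k:np.array(i[k]) for k in "KRt"})
    cv2.imwrite(f"pics/{n}0.png",p[...,::-1])
E
```

```text
{'time': 0.0, 'q': array([-1.48747488e+00,  5.28407960e-01,  1.43389599e+00, -3.06078578e-05,
        1.18137509e+00, -1.78513642e-01]), 'joint_velocities': array([-0.00041756, -0.00043399, -0.00097742, -0.00063433, -0.00110571,
        0.0001504 ]), 'joint_torque': array([-8.11930786e-04, -4.40044248e+01, -1.76594871e+01,  6.33489084e-02,
        5.80744981e-02, -1.43511170e-04]), 'position': array([ 0.16177087, -0.6033415 ,  0.40380899]), 'tool_rot': array([ 7.93367320e-01, -6.08742315e-01, -7.12187368e-04, -7.62387740e-04]), 'ft_force': array([-0.98935086, -0.52451832,  0.26707469]), 'moment': array([0.05406263, 0.04184942, 0.04068734]), 'grip_width': 0.08687505166880016}
scene {'K': array([[440.6305478 ,   0.        , 252.68102465],
       [  0.        , 440.6305478 , 184.38843903],
       [  0.        ,   0.        ,   1.        ]]), 'R': array([[-0.10581983,  0.99435002,  0.00837807],
       [ 0.55028829,  0.06557578, -0.83239571],
       [-0.82824209, -0.08347362, -0.55411839]]), 't': array([ 0.11137276, -0.18869899,  1.60428572])}
top {'K': array([[436.11531068,   0.        , 252.16026145],
       [  0.        , 436.11531068, 190.56421252],
       [  0.        ,   0.        ,   1.        ]]), 'R': array([[-0.02282502, -0.99964582, -0.013684  ],
       [-0.99757434,  0.02367379, -0.06545984],
       [ 0.06576061,  0.01215669, -0.99776137]]), 't': array([-0.0338575 ,  0.5049245 ,  1.21212252])}
```

View pics/top0.png

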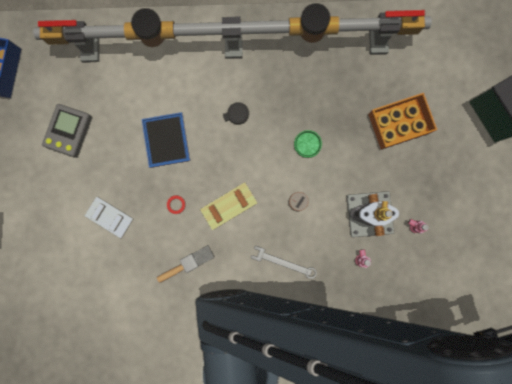

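View pics/scene0.png

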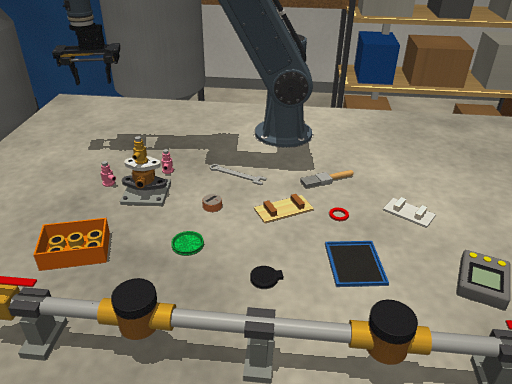

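The top view shows the stack at about (378,213), the dish (308,144), tray (166,139), wooden rest (229,206) and nylon rest (109,217). Two pink look-alikes are near the stack at (417,226) and (363,258). I'll enlarge the regions and measure the fixtures.

```bash
cat >> h.py <<'E'
def ray(K,R,t,u,v,z):
    K=np.array(K);R=np.array(R);t=np.array(t)
    uv=np.atleast_2d(np.stack([np.atleast_1d(u),np.atleast_1d(v)],-1)).astype(float)
    d=np.c_[(uv-[K[0,2],K[1,2]])/K[0,0],np.ones(len(uv))]@R
    C=-R.T@t
    s=(z-C[2])/d[:,2]
    return C+d*s[:,None]
def cloud(K,R,t,d):
    v,u=np.mgrid[0:d.shape[0],0:d.shape[1]]
    c=np.stack([(u-K[0,2])/K[0,0]*d,(v-K[1,2])/K[0,0]*d,d],-1)
    return (c-t)@R
def rect(P):
    (c,wh,a)=cv2.minAreaRect((P[:,:2]*1000).astype(np.float32)); 
    w,h=wh
    if w<h: w,h,a=h,w,a+90
    return np.round(c,1),round(w,1),round(h,1),round((a+90)%180-90,1)
E
python3 - <<'E'
from h import *
D=np.load("top0.npz");p,d,K,R,t=[D[k] for k in("p","d","K","R","t")]
print("C",-R.T@t)
X=cloud(K,R,t,d)
for n,(u,v) in dict(dish=(308,144),tray=(166,139),wood=(229,206),nyl=(109,217),bench=(280,230),valve=(384,210),red=(176,204)).items():
    print(n,np.round(X[v,u],4),p[v,u])
hsv=cv2.cvtColor(p,cv2.COLOR_RGB2HSV)
boxes=dict(dish=(285,120,335,170,.012),tray=(135,105,198,175,.010),wood=(195,178,264,234,.008),nyl=(78,190,140,245,.008))
for n,(a,b,c,e,z) in boxes.items():
    h=hsv[b:e,a:c].astype(int); 
    m={'dish':(abs(h[...,0]-68)<18)&(h[...,1]>110),'tray':(h[...,0]>95)&(h[...,0]<125)&(h[...,1]>110),'wood':(h[...,1]>60)&(h[...,0]<35),'nyl':(h[...,1]<28)&(h[...,2]>150)}[n]
    nn,l,st,_=cv2.connectedComponentsWithStats(m.astype(np.uint8))
    k=1+np.argmax(st[1:,4]); v,u=np.nonzero(l==k)
    P=ray(K,R,t,u+a,v+b,z); print(n,len(u),rect(P), 'z med',np.median(X[v+b,u+a,2]))
    # heights
    xx=X[b:e,a:c].reshape(-1,3); 
def crop(img,a,b,c,e,f,n): cv2.imwrite(n,cv2.resize(img[b:e,a:c,::-1],None,fx=f,fy=f,interpolation=cv2.INTER_CUBIC))
crop(p,335,180,435,280,6,"pics/stack_top.png")
crop(p,70,100,270,250,4,"pics/places_top.png")
S=np.load("scene0.npz");crop(S['p'],90,125,190,215,6,"pics/stack_scene.png")
E
```

```text
C [ 0.42321701 -0.06053438  1.24199801]
dish [ 0.6348 -0.2084  0.0018] [107 186 123]
tray [0.659  0.1986 0.0049] [52 51 47]
wood [0.4624 0.0213 0.0042] [192 183 125]
nyl [0.4391 0.3629 0.0064] [189 193 193]
bench [ 0.3911 -0.1218 -0.0018] [150 144 130]
valve [ 0.4386 -0.3696  0.1673] [143 118  59]
red [0.4718 0.1728 0.0007] [154 149 133]
dish 421 (array([ 633.9, -205.1]), 70.9, 68.4, -46.4) z med 0.003802628291501579
tray 420 (array([656.2, 199.8]), 137.8, 113.4, 8.4) z med 0.004724109942509635
wood 1295 (array([463.1,  22.8]), 149.9, 70.6, -60.0) z med 0.007970112789242886
nyl 1016 (array([440.1, 365.8]), 126.2, 69.8, 57.5) z med 0.00768036049218893
```

View pics/stack_top.png

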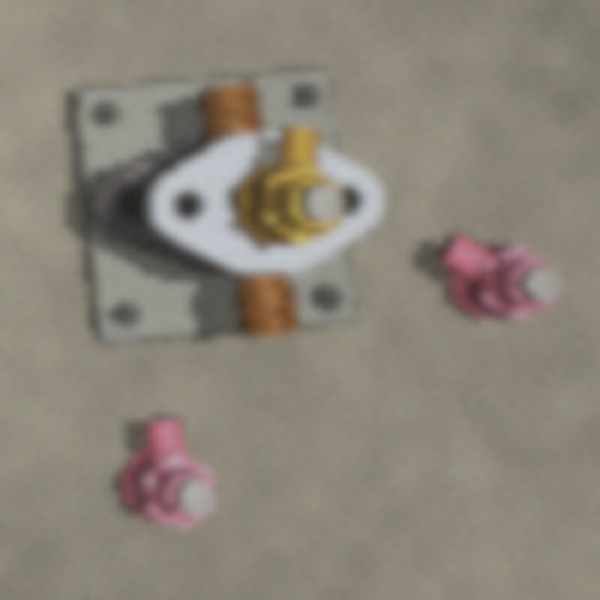

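View pics/stack_scene.png

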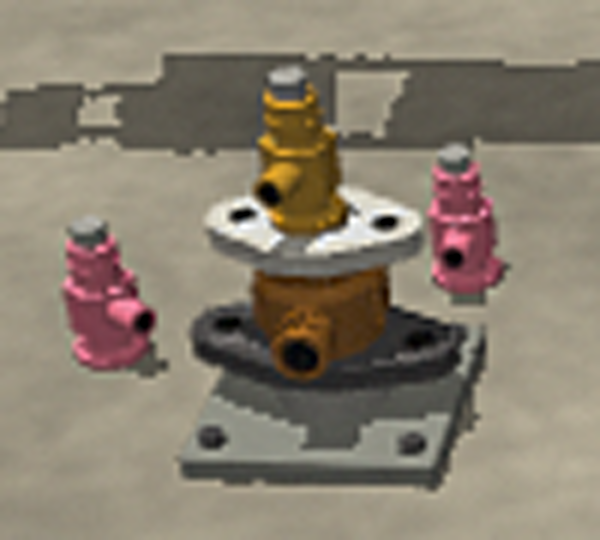

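View pics/places_top.png

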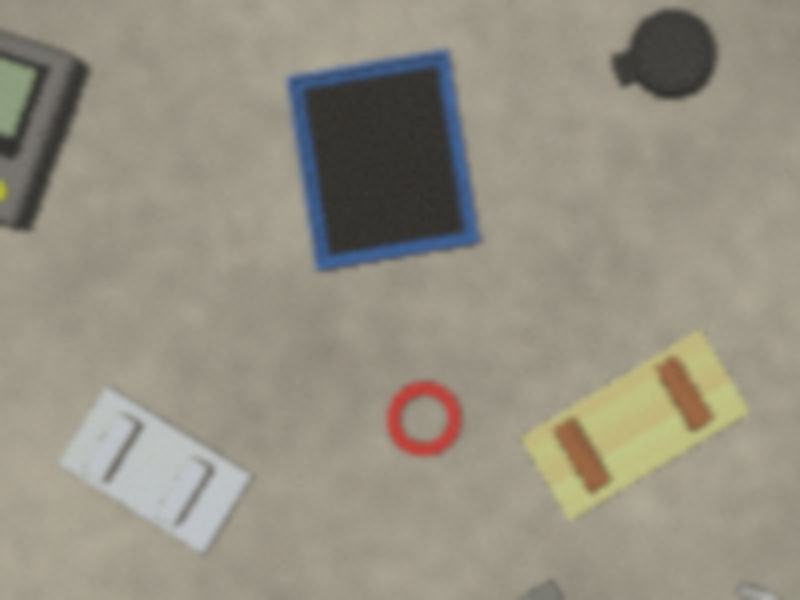

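```bash
python3 - <<'E'
from h import *
D=np.load("top0.npz");p,d,K,R,t=[D[k] for k in("p","d","K","R","t")]
hsv=cv2.cvtColor(p,cv2.COLOR_RGB2HSV).astype(int)
X=cloud(K,R,t,d)
print("pix pts: cap",ray(K,R,t,335+322/6,180+205/6,.182)[0])
print("flange holes",ray(K,R,t,[335+188/6],[180+206/6],.108)[0])
print("flange ends",ray(K,R,t,[335+150/6,335+386/6],[180+205/6,180+203/6],.108))
print("stand corners",rect(ray(K,R,t,335+np.array([72,330,352,98])/6,180+np.array([88,70,318,338])/6,.014)))
print("outlet tip",ray(K,R,t,335+300/6,180+130/6,.138), "valve body", )
sel=(hsv[...,0]>15)&(hsv[...,0]<30)&(hsv[...,1]>110)
sel[:180]=0;sel[280:]=0;sel[:,:345]=0;sel[:,420:]=0
for nm,m,z in (("valve",sel,None),):
    v,u=np.nonzero(m); print(len(u)); q=X[v,u]; print(np.round(np.percentile(q[:,2],[5,25,50,75,95]),3))
    hx=q[(q[:,2]>.145)&(q[:,2]<.155)]; print("hex top",hx[:,:2].mean(0),len(hx))
m=(hsv[...,1]<25)&(hsv[...,2]>140); m[:185]=0;m[235:]=0;m[:,:350]=0;m[:,402:]=0
m&=abs(X[...,2]-.108)<.012
v,u=np.nonzero(m);print("flange",rect(ray(K,R,t,u,v,.108)),len(u))
S=np.load("scene0.npz");Ks,Rs,ts=S['K'],S['R'],S['t']
print("scene cap top",ray(Ks,Rs,ts,90+287/6,125+72/6,.182))
# rails by depth
for a,b,c,e,n in((195,178,264,234,"wood"),(78,190,140,245,"nyl")):
    Z=X[b:e,a:c]; q=Z[(Z[...,2]>.019)&(Z[...,2]<.034)]
    print(n,len(q),rect(q), q.mean(0))
E
python3 - <<'E'
from h import *
p,d=eyes.camera("wrist");i=eyes.camera_info("wrist");print(i);cv2.imwrite("pics/w0.png",p[...,::-1])
E
```

```text
pix pts: cap [ 0.42809519 -0.37619405  0.182     ]
flange holes [ 0.42932805 -0.34068018  0.108     ]
flange ends [[ 0.43013385 -0.32436733  0.108     ]
 [ 0.42866449 -0.4257196   0.108     ]]
stand corners (array([ 430.6, -375. ]), 120.9, 117.0, -87.3)
outlet tip [[ 0.45997195 -0.38145026  0.138     ]] valve body
150
[0.113 0.139 0.147 0.153 0.171]
hex top [ 0.4355857  -0.36976848] 48
flange (array([ 430.3, -373.6]), 95.9, 60.8, 70.0) 376
scene cap top [[ 0.43314032 -0.37571679  0.182     ]]
wood 239 (array([463.3,  22.4]), 101.5, 52.0, -60.3) [0.46325075 0.02269243 0.0252389 ]
nyl 209 (array([439.6, 363.8]), 77.8, 47.9, 57.6) [0.43955452 0.36296292 0.02481073]
{'K': array([[297.31863964,   0.        , 263.45385257],
       [  0.        , 297.31863964, 191.5815466 ],
       [  0.        ,   0.        ,   1.        ]]), 'R': array([[ 0.25893293, -0.9658938 , -0.00170448],
       [-0.9216535 , -0.24760036,  0.29874554],
       [-0.28897849, -0.07578412, -0.95433128]]), 't': array([-0.62377523, -0.03623654,  0.39319614])}
```

View pics/w0.png

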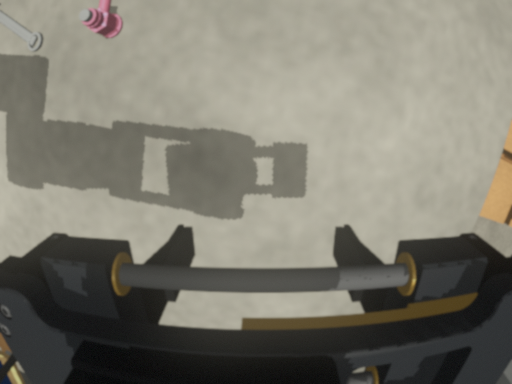

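```bash
cat >> h.py <<'E'
from scipy.spatial.transform import Rotation as Ro
def pose():
    s=status.get_obs(); M=Ro.from_quat(s["tool_rot"]).as_matrix()
    return s,np.array(s["position"]),M
def plan(x,y,zg,yaw,n=None):
    """target grasp point xyz (m), yaw of tool x (deg). prints n rows' increments"""
    s,p,M=pose()
    T=np.array([[np.cos(np.radians(yaw)),np.sin(np.radians(yaw)),0],[np.sin(np.radians(yaw)),-np.cos(np.radians(yaw)),0],[0,0,-1]]).astype(float)
    rv=Ro.from_matrix(M.T@T).as_rotvec(degrees=True)
    tgt=np.array([x,y,zg+.164])
    dw=tgt-p
    n0=int(np.ceil(max(np.linalg.norm(dw)/.0245,np.abs(rv).max()/7.9,1))); n=n or n0
    g=p+M[:,2]*.164
    print("t%.2f grasp %s yaw %.1f F %s w %.4f q %s"%(s["time"],np.round(g,4),np.degrees(np.arctan2(M[1,0],M[0,0])),np.round(s["ft_force"],1),s["grip_width"],np.round(s["q"],2)))
    print(" dworld",np.round(dw,4),"rotvec",np.round(rv,2),"nmin",n0)
    Mi=M.copy();rows=[]
    st=Ro.from_rotvec(rv/n,degrees=True).as_matrix()
    for k in range(n):
        rows.append(np.round(np.r_[Mi.T@dw/n/.025,rv/n/8],2).tolist()); Mi=Mi@st
    for r in rows: print(" ",r)
def wcam(name):
    s,p,M=pose(); i=eyes.camera_info("wrist"); pic,d=eyes.camera("wrist")
    cv2.imwrite(f"pics/{name}.png",pic[...,::-1]); np.savez(name+".npz",p=pic,d=d,**{k:np.array(i[k]) for k in "KRt"})
    return pic,d,i
def fray(i,u,v,z):
    K,R,t=[np.array(i[k]) for k in "KRt"]
    a=(np.atleast_1d(u)-K[0,2])/K[0,0];b=(np.atleast_1d(v)-K[1,2])/K[0,0]; r=np.hypot(a,b)+1e-12
    dc=np.stack([np.sin(r)*a/r,np.sin(r)*b/r,np.cos(r)],-1); d=dc@R; C=-R.T@t
    return C+d*((z-C[2])/d[:,2])[:,None]
def fcloud(i,d):
    K,R,t=[np.array(i[k]) for k in "KRt"]
    v,u=np.mgrid[0:d.shape[0],0:d.shape[1]]
    a=(u-K[0,2])/K[0,0];b=(v-K[1,2])/K[0,0]; r=np.hypot(a,b)+1e-12
    dc=np.stack([np.tan(r)*a/r,np.tan(r)*b/r,np.ones_like(r)],-1)*d[...,None]
    return (dc-t)@R
E
python3 - <<'E'
from h import *
i=eyes.camera_info("wrist");s,p,M=pose();R=np.array(i['R']);C=-R.T@i['t'];print("cam in tool",M.T@(C-p), "centre hit at z.12 rel tool",M.T@(fray(i,256,192,.12)[0]-p))
plan(.39,-.375,.27,-102)
E
```

```text
cam in tool [-0.00026826 -0.0828818   0.01902118] centre hit at z.12 rel tool [-0.00723472  0.00056911  0.28400972]
t0.15 grasp [ 0.1617 -0.6031  0.24  ] yaw -75.0 F [0.1 0.3 0.2] w 0.0866 q [-1.49  0.53  1.43  0.    1.18 -0.18]
 dworld [0.2282 0.2284 0.03  ] rotvec [1.0e-02 1.0e-01 2.7e+01] nmin 14
  [-0.46, -0.8, -0.08, 0.0, 0.0, 0.24]
  [-0.49, -0.78, -0.08, 0.0, 0.0, 0.24]
  [-0.51, -0.77, -0.08, 0.0, 0.0, 0.24]
  [-0.54, -0.75, -0.08, 0.0, 0.0, 0.24]
  [-0.56, -0.73, -0.08, 0.0, 0.0, 0.24]
  [-0.59, -0.71, -0.09, 0.0, 0.0, 0.24]
  [-0.61, -0.69, -0.09, 0.0, 0.0, 0.24]
  [-0.64, -0.67, -0.09, 0.0, 0.0, 0.24]
  [-0.66, -0.65, -0.09, 0.0, 0.0, 0.24]
  [-0.68, -0.62, -0.09, 0.0, 0.0, 0.24]
  [-0.7, -0.6, -0.09, 0.0, 0.0, 0.24]
  [-0.72, -0.58, -0.09, 0.0, 0.0, 0.24]
  [-0.74, -0.55, -0.09, 0.0, 0.0, 0.24]
  [-0.76, -0.53, -0.09, 0.0, 0.0, 0.24]
```

>>> step_arm --pt "-1 -0.46 -0.8 -0.08 0 0 0.24" --pt "-1 -0.49 -0.78 -0.08 0 0 0.24" --pt "-1 -0.51 -0.77 -0.08 0 0 0.24" --pt "-1 -0.54 -0.75 -0.08 0 0 0.24" --pt "-1 -0.56 -0.73 -0.08 0 0 0.24" --pt "-1 -0.59 -0.71 -0.09 0 0 0.24" --pt "-1 -0.61 -0.69 -0.09 0 0 0.24" --pt "-1 -0.64 -0.67 -0.09 0 0 0.24" --pt "-1 -0.66 -0.65 -0.09 0 0 0.24" --pt "-1 -0.68 -0.62 -0.09 0 0 0.24"

```text
time: 1.15
position: [0.3254, -0.4396, 0.4258]
tool_rot: [-0.68, 0.733, 0.0, 0.0]
ft_force: [0.1, 0.3, 1.0]
grip_width: 0.0872
```

>>> step_arm --pt "-1 -0.7 -0.6 -0.09 0 0 0.24" --pt "-1 -0.72 -0.58 -0.09 0 0 0.24" --pt "-1 -0.74 -0.55 -0.09 0 0 0.24" --pt "-1 -0.76 -0.53 -0.09 0 0 0.24" --pt "-1 0 0 0 0 0 0" --pt "-1 0 0 0 0 0 0" --pt "-1 0 0 0 0 0 0" --pt "-1 0 0 0 0 0 0" --pt "-1 0 0 0 0 0 0" --pt "-1 0 0 0 0 0 0"

```text
time: 2.15
position: [0.3896, -0.3753, 0.4349]
tool_rot: [-0.63, 0.777, 0.0, -0.0]
ft_force: [0.3, -0.2, 0.5]
grip_width: 0.0868
```

```bash
python3 - <<'E'
from h import *
wcam("w1");plan(.43,-.375,.27,-102)
E
```

```text
t2.20 grasp [ 0.3896 -0.3752  0.2709] yaw -101.9 F [ 0.2 -0.5 -0. ] w 0.0873 q [-0.97  0.38  1.61 -0.    1.16  0.81]
 dworld [ 0.0404  0.0003 -0.0009] rotvec [0.01 0.   0.08] nmin 2
  [-0.17, -0.79, 0.02, 0.0, 0.0, 0.0]
  [-0.17, -0.79, 0.02, 0.0, 0.0, 0.0]
```

View pics/w1.png

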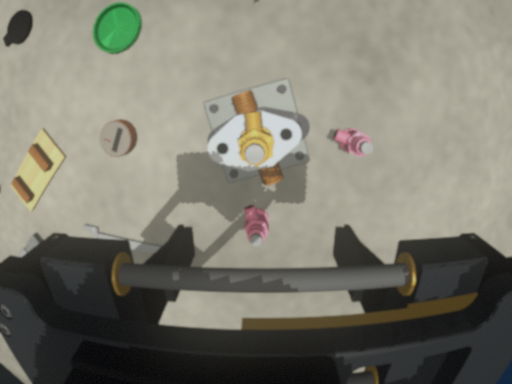

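```bash
python3 - <<'E'
from h import *
D=np.load("w1.npz");p=D['p']
cv2.imwrite("pics/w1c.png",cv2.resize(p[75:195,190:310,::-1],None,fx=5,fy=5,interpolation=cv2.INTER_CUBIC))
E
```

```text
(no output)
```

View pics/w1c.png

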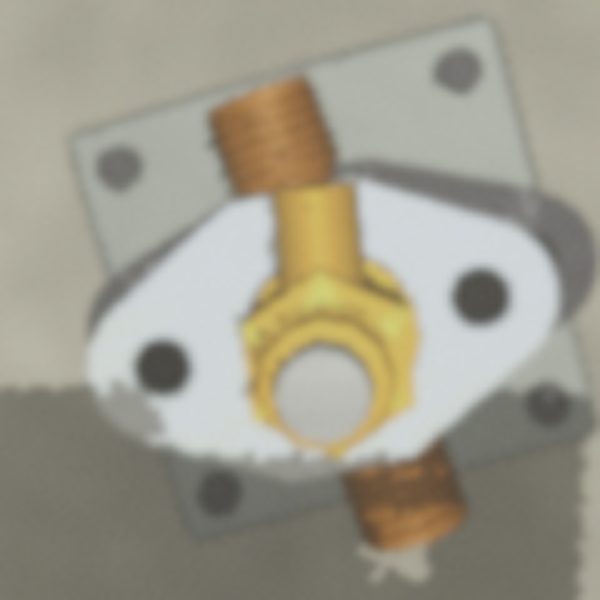

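```bash
python3 - <<'E'
from h import *
i=np.load("w1.npz")
f=lambda x,y,z: fray(i,190+x/5,75+y/5,z)[0,:2]
c=f(323,392,.182);o=f(316,190,.146);o2=f(320,268,.146)
print("cap",c,"outlet tip",o,"len",np.linalg.norm(o-c),"ang",np.degrees(np.arctan2(*(o-c)[::-1])), np.degrees(np.arctan2(*(o-o2)[::-1])))
h1=f(162,367,.108);h2=f(480,297,.108);print("flange ctr",(h1+h2)/2,np.degrees(np.arctan2(*(h1-h2)[::-1])),np.linalg.norm(h1-h2))
s1=f(258,92,.067);s2=f(415,535,.067);print("spud",s1,s2,(s1+s2)/2,np.linalg.norm(s1-s2),np.degrees(np.arctan2(*(s1-s2)[::-1])))
st=np.array([f(x,y,.014) for x,y in((70,135),(490,15),(600,435),(205,540))]);print(rect(st))
bl=np.array([f(x,y,.014) for x,y in((119,167),(458,70),(548,403),(219,493))]);print("bolts",bl.mean(0))
d=(316-320);
# dish
p=i['p'];hsv=cv2.cvtColor(p,cv2.COLOR_RGB2HSV).astype(int)
m=(abs(hsv[...,0]-68)<18)&(hsv[...,1]>110);v,u=np.nonzero(m);P=fray(i,u,v,.012);print("dish",rect(P),len(u))
E
```

```text
cap [ 0.43147867 -0.37660675] outlet tip [ 0.46205682 -0.38082942] len 0.03086833876299033 ang -7.86249914559191 -9.29405844420085
flange ctr [ 0.43185542 -0.37372097] 90.44621114326556 0.06814552104792242
spud [ 0.48499401 -0.36922455] [ 0.37310662 -0.3832734 ] [ 0.42905032 -0.37624898] 0.11276594755706146 7.156742864033625
(array([ 431.9, -375.8]), 119.5, 117.0, 3.7)
bolts [ 0.43182703 -0.37495145]
dish (array([283.7, -34.1]), 860.6, 109.9, -28.5) 1786
```

```bash
python3 - <<'E'
from h import *
plan(.4313,-.376,.27,-98.5,3)
E
```

```text
t2.20 grasp [ 0.3896 -0.3752  0.2709] yaw -101.9 F [ 0.2 -0.5 -0. ] w 0.0873 q [-0.97  0.38  1.61 -0.    1.16  0.81]
 dworld [ 0.0417 -0.0007 -0.0009] rotvec [ 0.01  0.   -3.42] nmin 2
  [-0.11, -0.55, 0.01, 0.0, 0.0, -0.14]
  [-0.09, -0.55, 0.01, 0.0, 0.0, -0.14]
  [-0.08, -0.55, 0.01, 0.0, 0.0, -0.14]
```

Down 0.130 m in total, 5.2 row units.

>>> step_arm --pt "-1 -0.11 -0.55 0 0 0 -0.14" --pt "-1 -0.09 -0.55 0 0 0 -0.14" --pt "-1 -0.08 -0.55 0 0 0 -0.14" --pt "-1 0 0 0.5 0 0 0" --pt "-1 0 0 0.9 0 0 0" --pt "-1 0 0 0.9 0 0 0" --pt "-1 0 0 0.9 0 0 0" --pt "-1 0 0 0.3 0 0 0" --pt "-1 0 0 0 0 0 0" --pt "-1 0 0 0 0 0 0"

```text
time: 3.2
position: [0.4321, -0.3759, 0.3478]
tool_rot: [-0.653, 0.758, -0.0, -0.0]
ft_force: [0.4, -0.2, 0.4]
grip_width: 0.0869
```

```bash
python3 - <<'E'
from h import *
wcam("w2");plan(.4313,-.376,.141,-98.5,4)
E
```

```text
t3.25 grasp [ 0.4323 -0.3763  0.1843] yaw -98.5 F [-0.   0.2  0.5] w 0.0870 q [-0.91  0.53  1.62 -0.    0.99  0.81]
 dworld [-0.0008  0.0001 -0.0433] rotvec [-0.08 -0.07 -0.01] nmin 2
  [0.0, 0.01, 0.43, -0.0, -0.0, -0.0]
  [0.0, 0.01, 0.43, -0.0, -0.0, -0.0]
  [0.0, 0.01, 0.43, -0.0, -0.0, -0.0]
  [0.0, 0.01, 0.43, -0.0, -0.0, -0.0]
```

View pics/w2.png

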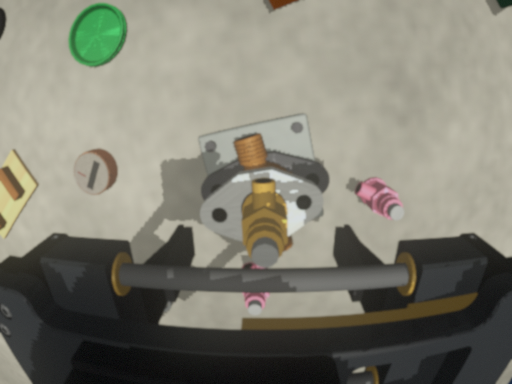

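The cap at (265,247) sits midway between the fingertips (190 and 340), so the approach is centred. I'll descend and close.

>>> step_arm --pt "-1 0 0.01 0.5 0 0 0" --pt "-1 0 0.01 0.6 0 0 0" --pt "-1 0 0.01 0.5 0 0 0" --pt "-1 0 0 0.13 0 0 0" --pt "-1 0 0 0 0 0 0" --pt "1 0 0 0 0 0 0" --pt "1 0 0 0 0 0 0" --pt "1 0 0 0 0 0 0" --pt "1 0 0 0 0 0 0" --pt "1 0 0 0 0 0 0" --squeeze 25

```text
time: 4.25
position: [0.4311, -0.3756, 0.3045]
tool_rot: [-0.653, 0.758, -0.0, -0.0]
ft_force: [-0.8, -0.9, -0.2]
grip_width: 0.0548
```

```bash
python3 - <<'E'
from h import *
plan(.4313,-.376,.141,-98.5,1)
E
```

```text
t4.25 grasp [ 0.4311 -0.3757  0.1405] yaw -98.5 F [-0.8 -0.9 -0.2] w 0.0548 q [-0.91  0.59  1.66 -0.    0.89  0.81]
 dworld [ 0.0002 -0.0004  0.0005] rotvec [-0.02 -0.02 -0.02] nmin 1
  [0.01, -0.01, -0.02, -0.0, -0.0, -0.0]
```

Still closing; I'll hold and then lift slightly.

>>> step_arm --pt "1 0 0 0 0 0 0" --pt "1 0 0 0 0 0 0" --pt "1 0 0 0 0 0 0" --pt "1 0 0 0 0 0 0" --pt "1 0 0 0 0 0 0" --pt "1 0 0 0 0 0 0" --pt "1 0 0 0 0 0 0" --pt "1 0 0 -0.2 0 0 0" --pt "1 0 0 -0.4 0 0 0" --pt "1 0 0 -0.4 0 0 0"

```text
time: 5.25
position: [0.431, -0.3754, 0.3296]
tool_rot: [-0.653, 0.758, 0.001, 0.0]
ft_force: [0.9, -0.8, -2.6]
grip_width: 0.0301
```

```bash
python3 - <<'E'
from h import *
wcam("w3")
D=np.load("top0.npz")
plan(.634,-.205,.19,-98.5)
E
```

```text
t5.30 grasp [ 0.4318 -0.3763  0.1676] yaw -98.5 F [ 0.1  0.1 -2.1] w 0.0297 q [-0.91  0.55  1.64  0.    0.95  0.81]
 dworld [0.2026 0.1709 0.0224] rotvec [-0.13 -0.11 -0.01] nmin 11
  [-0.72, -0.64, -0.08, -0.0, -0.0, -0.0]
  [-0.72, -0.64, -0.08, -0.0, -0.0, -0.0]
  [-0.72, -0.64, -0.08, -0.0, -0.0, -0.0]
  [-0.72, -0.64, -0.08, -0.0, -0.0, -0.0]
  [-0.72, -0.64, -0.08, -0.0, -0.0, -0.0]
  [-0.72, -0.64, -0.08, -0.0, -0.0, -0.0]
  [-0.72, -0.64, -0.08, -0.0, -0.0, -0.0]
  [-0.72, -0.64, -0.08, -0.0, -0.0, -0.0]
  [-0.72, -0.64, -0.08, -0.0, -0.0, -0.0]
  [-0.72, -0.64, -0.08, -0.0, -0.0, -0.0]
  [-0.72, -0.64, -0.08, -0.0, -0.0, -0.0]
```

View pics/w3.png

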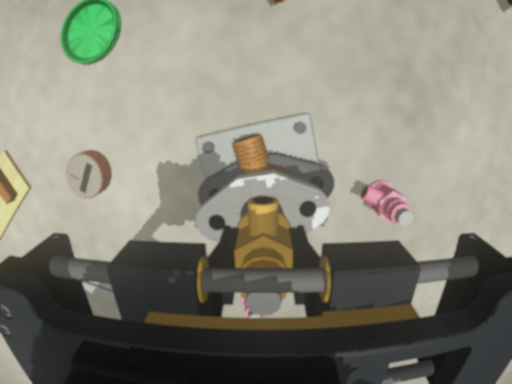

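Valve held: width 30 mm, and about 2–3 N of weight. I'll cross-check the dish from this view.

```bash
python3 - <<'E'
from h import *
for n in("w1","w2","w3"):
    i=np.load(n+".npz");hsv=cv2.cvtColor(i['p'],cv2.COLOR_RGB2HSV).astype(int)
    m=(abs(hsv[...,0]-68)<18)&(hsv[...,1]>110);m[80:]=0;m[:,150:]=0
    v,u=np.nonzero(m);print(n,rect(fray(i,u,v,.012)),len(u))
D=np.load("top0.npz");p,d,K,R,t=[D[k] for k in("p","d","K","R","t")]
hsv=cv2.cvtColor(p,cv2.COLOR_RGB2HSV).astype(int);m=(hsv[...,0]>50)&(hsv[...,0]<85)&(hsv[...,1]>70);m[:120]=0;m[170:]=0;m[:,:285]=0;m[:,335:]=0
v,u=np.nonzero(m);print("top",rect(ray(K,R,t,u,v,.012)),len(u))
E
```

```text
w1 (array([ 635.5, -207.4]), 78.7, 75.6, 29.9) 1780
w2 (array([ 635.3, -208.2]), 80.9, 75.8, 68.7) 2703
w3 (array([ 634.7, -208.1]), 81.2, 73.9, 67.9) 2890
top (array([ 634.6, -205.9]), 76.9, 76.5, -46.8) 599
```

>>> step_arm --pt "1 -0.3 -0.27 -0.2 0 0 0" --pt "1 -0.6 -0.53 0 0 0 0" --pt "1 -0.7 -0.62 0 0 0 0" --pt "1 -0.7 -0.62 0 0 0 0" --pt "1 -0.7 -0.62 0 0 0 0" --pt "1 -0.7 -0.62 0 0 0 0" --pt "1 -0.7 -0.62 0 0 0 0" --pt "1 -0.7 -0.62 0 0 0 0" --pt "1 -0.7 -0.62 0 0 0 0" --pt "1 -0.7 -0.62 0 0 0 0"

```text
time: 6.3
position: [0.5984, -0.2346, 0.3343]
tool_rot: [-0.653, 0.758, 0.0, 0.0]
ft_force: [0.5, -0.2, -2.8]
grip_width: 0.0298
```

>>> step_arm --pt "1 -0.7 -0.62 0 0 0 0" --pt "1 -0.5 -0.45 0 0 0 0" --pt "1 -0.2 -0.21 0.2 0 0 0" --pt "1 0 0 0.6 0 0 0" --pt "1 0 0 0.8 0 0 0" --pt "1 0 0 0.8 0 0 0" --pt "1 0 0 0.6 0 0 0" --pt "1 0 0 0.3 0 0 0" --pt "1 0 0 0 0 0 0" --pt "1 0 0 0 0 0 0"

```text
time: 7.3
position: [0.6345, -0.2068, 0.252]
tool_rot: [-0.652, 0.758, -0.0, 0.0]
ft_force: [-0.4, 0.3, -3.4]
grip_width: 0.0297
```

```bash
python3 - <<'E'
from h import *
wcam("w4")
plan(.635,-.207,.0375,-98.5,1)
E
```

```text
t7.35 grasp [ 0.6349 -0.2069  0.0886] yaw -98.5 F [-0.2  0.1 -2.8] w 0.0298 q [-0.48  0.77  1.43 -0.    0.94  1.24]
 dworld [ 0.0003 -0.0002 -0.0511] rotvec [-0.1  -0.04 -0.03] nmin 3
  [0.01, -0.01, 2.04, -0.01, -0.0, -0.0]
```

View pics/w4.png

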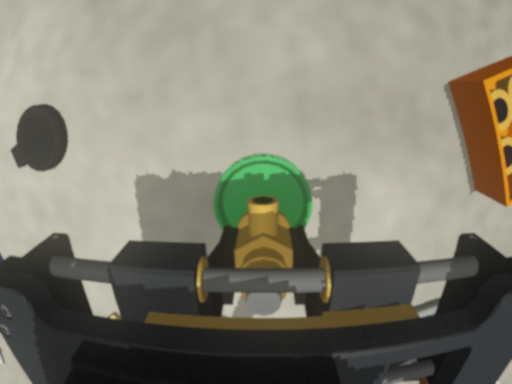

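>>> step_arm --pt "1 0 0 0.5 0 0 0" --pt "1 0 0 0.6 0 0 0" --pt "1 0 0 0.5 0 0 0" --pt "1 0 0 0.25 0 0 0" --pt "1 0 0 0.1 0 0 0" --pt "1 0 0 0.05 0 0 0" --pt "1 0 0 0.04 0 0 0" --pt "1 0 0 0 0 0 0" --pt "1 0 0 0 0 0 0" --pt "1 0 0 0 0 0 0"

```text
time: 8.35
position: [0.6345, -0.2064, 0.2012]
tool_rot: [-0.653, 0.758, -0.0, 0.0]
ft_force: [0.6, -0.0, -3.2]
grip_width: 0.0299
```

```bash
python3 - <<'E'
from h import *
plan(.635,-.207,.0365,-98.5,1)
E
```

```text
t8.35 grasp [ 0.6346 -0.2065  0.0372] yaw -98.5 F [ 0.6 -0.  -3.2] w 0.0299 q [-0.48  0.84  1.45 -0.    0.85  1.24]
 dworld [ 0.0005 -0.0006 -0.0007] rotvec [-0.04 -0.01 -0.02] nmin 1
  [0.02, -0.02, 0.03, -0.01, -0.0, -0.0]
```

Not in contact yet (-3.2 N is its weight). I'll lower by small increments.

>>> step_arm --pt "1 0 0 0.03 0 0 0" --pt "1 0 0 0.02 0 0 0" --pt "1 0 0 0.02 0 0 0" --pt "1 0 0 0 0 0 0" --pt "1 0 0 0 0 0 0" --pt "1 0 0 0 0 0 0" --pt "1 0 0 0 0 0 0" --pt "1 0 0 0 0 0 0" --pt "1 0 0 0 0 0 0" --pt "1 0 0 0 0 0 0"

```text
time: 9.35
position: [0.6345, -0.2064, 0.2003]
tool_rot: [-0.653, 0.758, -0.0, 0.0]
ft_force: [-1.9, 0.2, 5.4]
grip_width: 0.0298
```

Contact at +5 N. I'll open and retreat straight up.

>>> step_arm --pt "0.2 0 0 0 0 0 0" --pt "0.0 0 0 0 0 0 0" --pt "-0.5 0 0 0 0 0 0" --pt "-1 0 0 0 0 0 0" --pt "-1 0 0 0 0 0 0" --pt "-1 0 0 0 0 0 0" --pt "-1 0 0 0 0 0 0" --pt "-1 0 0 -0.3 0 0 0" --pt "-1 0 0 -0.6 0 0 0" --pt "-1 0 0 -0.8 0 0 0"

```text
time: 10.35
position: [0.6342, -0.2063, 0.2422]
tool_rot: [-0.653, 0.758, 0.001, -0.0]
ft_force: [0.7, -0.0, 1.0]
grip_width: 0.0863
```

```bash
python3 - <<'E'
from h import *
wcam("w5")
plan(.4315,-.375,.19,0)
E
```

```text
t10.40 grasp [ 0.6366 -0.2074  0.0825] yaw -98.5 F [ 1.  -0.4  2.6] w 0.0864 q [-0.48  0.77  1.43  0.    0.93  1.24]
 dworld [-0.2041 -0.1681  0.1075] rotvec [ -0.16  -0.39 -98.51] nmin 13
  [0.61, 0.54, -0.33, -0.0, -0.0, -0.95]
  [0.53, 0.62, -0.33, -0.0, -0.0, -0.95]
  [0.44, 0.68, -0.33, -0.0, -0.0, -0.95]
  [0.35, 0.73, -0.33, -0.0, -0.0, -0.95]
  [0.25, 0.77, -0.33, -0.0, -0.0, -0.95]
  [0.14, 0.8, -0.33, -0.0, -0.0, -0.95]
  [0.04, 0.81, -0.33, -0.0, -0.0, -0.95]
  [-0.07, 0.81, -0.33, -0.0, -0.0, -0.95]
  [-0.18, 0.79, -0.33, -0.0, -0.0, -0.95]
  [-0.28, 0.76, -0.33, -0.0, -0.0, -0.95]
  [-0.38, 0.72, -0.33, -0.0, -0.0, -0.95]
  [-0.47, 0.66, -0.33, -0.0, -0.0, -0.95]
  [-0.55, 0.6, -0.33, -0.0, -0.0, -0.95]
```

View pics/w5.png

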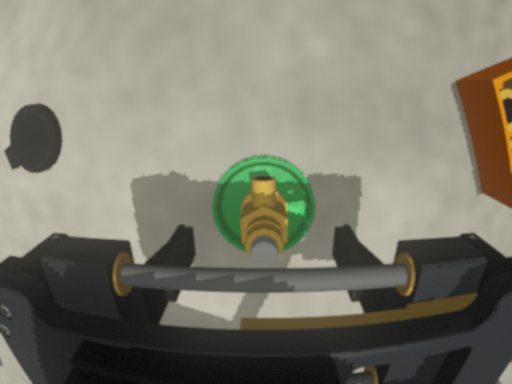

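Valve stands upright in the dish (foot inside the rim, cap at (265,247)). I'll rise and go back to the stack, turning about 98.5°.

>>> step_arm --pt "-1 0 0 -0.9 0 0 0" --pt "-1 0 0 -0.9 0 0 0" --pt "-1 0.61 0.54 -0.2 0 0 -0.95" --pt "-1 0.53 0.62 -0.2 0 0 -0.95" --pt "-1 0.44 0.68 -0.2 0 0 -0.95" --pt "-1 0.35 0.73 -0.2 0 0 -0.95" --pt "-1 0.25 0.77 -0.2 0 0 -0.95" --pt "-1 0.14 0.8 -0.2 0 0 -0.95" --pt "-1 0.04 0.81 -0.2 0 0 -0.95" --pt "-1 -0.07 0.81 -0.2 0 0 -0.95"

```text
time: 11.4
position: [0.5089, -0.3107, 0.3277]
tool_rot: [0.947, -0.321, 0.001, 0.0]
ft_force: [-0.6, 0.2, 0.3]
grip_width: 0.087
```

>>> step_arm --pt "-1 -0.18 0.79 -0.2 0 0 -0.95" --pt "-1 -0.28 0.76 -0.2 0 0 -0.95" --pt "-1 -0.38 0.72 -0.2 0 0 -0.95" --pt "-1 -0.47 0.66 -0.2 0 0 -0.95" --pt "-1 -0.55 0.6 -0.2 0 0 -0.95" --pt "-1 0 0 0 0 0 0" --pt "-1 0 0 0 0 0 0" --pt "-1 0 0 0 0 0 0" --pt "-1 0 0 0 0 0 0" --pt "-1 0 0 0 0 0 0"

```text
time: 12.4
position: [0.432, -0.3744, 0.3513]
tool_rot: [1.0, 0.003, -0.0, -0.0]
ft_force: [0.5, -0.1, -0.1]
grip_width: 0.0871
```

```bash
python3 - <<'E'
from h import *
p,_,_=wcam("w6")
plan(.4315,-.375,.104,0)
cv2.imwrite("pics/w6c.png",cv2.resize(p[90:290,170:350,::-1],None,fx=3.5,fy=3,interpolation=cv2.INTER_CUBIC))
t,d=eyes.camera("top");cv2.imwrite("pics/top1.png",t[...,::-1]);np.savez("top1.npz",p=t,d=d)
E
```

```text
t12.45 grasp [ 0.4319 -0.3744  0.1873] yaw 0.3 F [-0.3 -0.5  0.8] w 0.0869 q [-0.91  0.52  1.62  0.    1.   -0.92]
 dworld [-0.0004 -0.0005 -0.0833] rotvec [-0.02  0.01  0.32] nmin 4
  [-0.0, 0.01, 0.83, -0.0, 0.0, 0.01]
  [-0.0, 0.01, 0.83, -0.0, 0.0, 0.01]
  [-0.0, 0.01, 0.83, -0.0, 0.0, 0.01]
  [-0.0, 0.0, 0.83, -0.0, 0.0, 0.01]
```

View pics/w6.png

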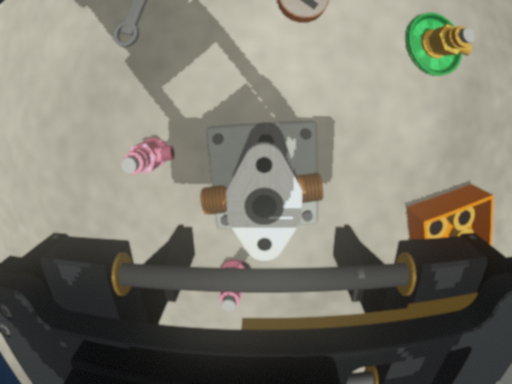

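View pics/w6c.png

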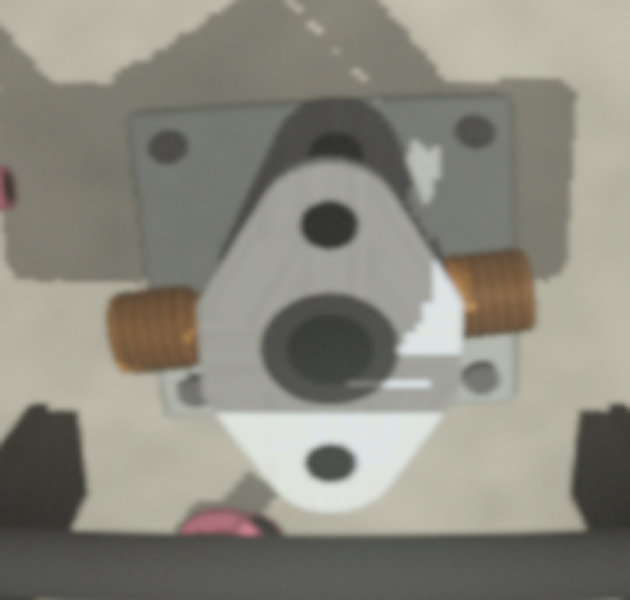

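```bash
python3 - <<'E'
from h import *
i=np.load("w6.npz");f=lambda x,y,z: fray(i,170+x/3.5,90+y/3,z)[0,:2]
a,b,c=f(329,224,.108),f(330,462,.108),f(330,349,.108);print(a,b,(a+b)/2,c,np.degrees(np.arctan2(*(b-a)[::-1])),np.linalg.norm(a-b))
s1,s2=f(108,332,.067),f(535,292,.067);print("spud",(s1+s2)/2,np.degrees(np.arctan2(*(s2-s1)[::-1])),np.linalg.norm(s1-s2))
E
```

```text
[ 0.43228746 -0.33986793] [ 0.43295242 -0.4081337 ] [ 0.43261994 -0.37400081] [ 0.43272644 -0.37405251] -89.4419109233874 0.06826900807908302
spud [ 0.43016779 -0.37698055] 6.846122128109612 0.11686001754301618
```

>>> step_arm --pt "-1 0 0 0.5 0 0 0" --pt "-1 0 0 0.9 0 0 0" --pt "-1 0 0 0.9 0 0 0" --pt "-1 0 0 0.7 0 0 0" --pt "-1 0 0 0.3 0 0 0" --pt "1 0 0 0 0 0 0" --pt "1 0 0 0 0 0 0" --pt "1 0 0 0 0 0 0" --pt "1 0 0 0 0 0 0" --pt "1 0 0 0 0 0 0" --squeeze 30

```text
time: 13.5
position: [0.4317, -0.3752, 0.2699]
tool_rot: [1.0, 0.002, 0.001, 0.001]
ft_force: [0.9, 0.1, 1.6]
grip_width: 0.0597
```

```bash
python3 - <<'E'
from h import *
plan(.4325,-.374,.105,0.5)
E
```

```text
t13.50 grasp [ 0.4319 -0.3755  0.1059] yaw 0.3 F [0.9 0.1 1.6] w 0.0597 q [-0.91  0.64  1.68  0.    0.82 -0.92]
 dworld [ 0.0008  0.0012 -0.0009] rotvec [ 0.09 -0.08 -0.22] nmin 1
  [0.03, -0.05, 0.04, 0.01, -0.01, -0.03]
```

>>> step_arm --pt "1 0 0 0 0 0 0" --pt "1 0 0 0 0 0 0" --pt "1 0 0 -0.15 0 0 0" --pt "1 0 0 -0.3 0 0 0" --pt "1 0 0 -0.5 0 0 0" --pt "1 0 0 -0.6 0 0 0" --pt "1 0 0 -0.5 0 0 0" --pt "1 0 0 -0.2 0 0 0" --pt "1 0 0 0 0 0 0" --pt "1 0 0 0 0 0 0"

```text
time: 14.5
position: [0.4313, -0.3748, 0.3251]
tool_rot: [1.0, 0.002, -0.0, -0.0]
ft_force: [-0.0, 1.4, -3.5]
grip_width: 0.0597
```

```bash
python3 - <<'E'
from h import *
p,_,_=wcam("w7")
plan(.4396,.3635,.15,-32.5,34)
cv2.imwrite("pics/w7c.png",cv2.resize(p[90:290,170:350,::-1],None,fx=3.5,fy=3,interpolation=cv2.INTER_CUBIC))
E
```

```text
t14.55 grasp [ 0.4311 -0.3746  0.1608] yaw 0.3 F [ 0.2 -0.  -3.9] w 0.0592 q [-0.91  0.56  1.64 -0.    0.94 -0.92]
 dworld [ 0.0084  0.7383 -0.0108] rotvec [-0.04  0.06 32.78] nmin 31
  [0.01, -0.87, 0.01, -0.0, 0.0, 0.12]
  [-0.0, -0.87, 0.01, -0.0, 0.0, 0.12]
  [-0.02, -0.87, 0.01, -0.0, 0.0, 0.12]
  [-0.03, -0.87, 0.01, -0.0, 0.0, 0.12]
  [-0.04, -0.87, 0.01, -0.0, 0.0, 0.12]
  [-0.06, -0.87, 0.01, -0.0, 0.0, 0.12]
  [-0.07, -0.87, 0.01, -0.0, 0.0, 0.12]
  [-0.09, -0.86, 0.01, -0.0, 0.0, 0.12]
  [-0.1, -0.86, 0.01, -0.0, 0.0, 0.12]
  [-0.12, -0.86, 0.01, -0.0, 0.0, 0.12]
  [-0.13, -0.86, 0.01, -0.0, 0.0, 0.12]
  [-0.15, -0.86, 0.01, -0.0, 0.0, 0.12]
  [-0.16, -0.85, 0.01, -0.0, 0.0, 0.12]
  [-0.17, -0.85, 0.01, -0.0, 0.0, 0.12]
  [-0.19, -0.85, 0.01, -0.0, 0.0, 0.12]
  [-0.2, -0.84, 0.01, -0.0, 0.0, 0.12]
  [-0.22, -0.84, 0.01, -0.0, 0.0, 0.12]
  [-0.23, -0.84, 0.01, -0.0, 0.0, 0.12]
  [-0.25, -0.83, 0.01, -0.0, 0.0, 0.12]
  [-0.26, -0.83, 0.01, -0.0, 0.0, 0.12]
  [-0.27, -0.82, 0.01, -0.0, 0.0, 0.12]
  [-0.29, -0.82, 0.01, -0.0, 0.0, 0.12]
  [-0.3, -0.81, 0.01, -0.0, 0.0, 0.12]
  [-0.31, -0.81, 0.01, -0.0, 0.0, 0.12]
  [-0.33, -0.8, 0.01, -0.0, 0.0, 0.12]
  [-0.34, -0.8, 0.01, -0.0, 0.0, 0.12]
  [-0.36, -0.79, 0.01, -0.0, 0.0, 0.12]
  [-0.37, -0.79, 0.01, -0.0, 0.0, 0.12]
  [-0.38, -0.78, 0.01, -0.0, 0.0, 0.12]
  [-0.39, -0.77, 0.01, -0.0, 0.0, 0.12]
  [-0.41, -0.77, 0.01, -0.0, 0.0, 0.12]
  [-0.42, -0.76, 0.01, -0.0, 0.0, 0.12]
  [-0.43, -0.75, 0.01, -0.0, 0.0, 0.12]
  [-0.45, -0.75, 0.01, -0.0, 0.0, 0.12]
```

View pics/w7c.png

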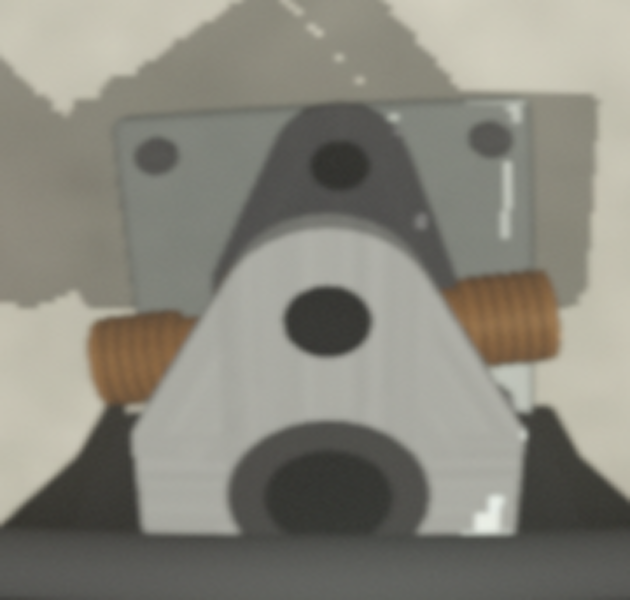

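>>> step_arm --pt "1 0 -0.4 0 0 0 0" --pt "1 0 -0.7 0 0 0 0" --pt "1 0 -0.95 0 0 0 0" --pt "1 0 -0.95 0 0 0 0" --pt "1 0 -0.95 0 0 0 0" --pt "1 0 -0.95 0 0 0 0" --pt "1 0 -0.95 0 0 0 0" --pt "1 0 -0.95 0 0 0 0" --pt "1 0 -0.95 0 0 0 0" --pt "1 0 -0.95 0 0 0 0"

```text
time: 15.55
position: [0.4295, -0.1551, 0.3251]
tool_rot: [1.0, 0.003, -0.001, -0.001]
ft_force: [0.5, -0.1, -3.8]
grip_width: 0.0596
```

>>> step_arm --pt "1 0 -0.95 0 0 0 0" --pt "1 0 -0.95 0 0 0 0" --pt "1 0 -0.95 0 0 0 0" --pt "1 0 -0.95 0 0 0 0" --pt "1 0 -0.95 0 0 0 0" --pt "1 0 -0.95 0 0 0 0" --pt "1 0 -0.9 0 0 0 0.3" --pt "1 -0.04 -0.8 0 0 0 0.4" --pt "1 -0.08 -0.6 0 0 0 0.4" --pt "1 -0.09 -0.4 0 0 0 0.4"

```text
time: 16.55
position: [0.4264, 0.0549, 0.3252]
tool_rot: [0.995, -0.102, -0.001, -0.0]
ft_force: [0.2, -0.4, -4.0]
grip_width: 0.0598
```

```bash
python3 - <<'E'
from h import *
p,_,_=wcam("w8")
plan(.4396,.3635,.13,-32.5,16)
E
```

```text
t16.60 grasp [0.4258 0.0559 0.1612] yaw -11.8 F [ 0.1  1.2 -4. ] w 0.0595 q [-0.13  0.41  1.99  0.    0.75  0.07]
 dworld [ 0.0135  0.3078 -0.0312] rotvec [-0.04  0.15 20.67] nmin 13
  [-0.12, -0.76, 0.08, -0.0, 0.0, 0.16]
  [-0.14, -0.76, 0.08, -0.0, 0.0, 0.16]
  [-0.16, -0.75, 0.08, -0.0, 0.0, 0.16]
  [-0.18, -0.75, 0.08, -0.0, 0.0, 0.16]
  [-0.19, -0.75, 0.08, -0.0, 0.0, 0.16]
  [-0.21, -0.74, 0.08, -0.0, 0.0, 0.16]
  [-0.23, -0.74, 0.08, -0.0, 0.0, 0.16]
  [-0.24, -0.73, 0.08, -0.0, 0.0, 0.16]
  [-0.26, -0.73, 0.08, -0.0, 0.0, 0.16]
  [-0.28, -0.72, 0.08, -0.0, 0.0, 0.16]
  [-0.29, -0.71, 0.08, -0.0, 0.0, 0.16]
  [-0.31, -0.71, 0.08, -0.0, 0.0, 0.16]
  [-0.32, -0.7, 0.08, -0.0, 0.0, 0.16]
  [-0.34, -0.69, 0.08, -0.0, 0.0, 0.16]
  [-0.35, -0.68, 0.08, -0.0, 0.0, 0.16]
  [-0.37, -0.68, 0.08, -0.0, 0.0, 0.16]
```

View pics/w8.png

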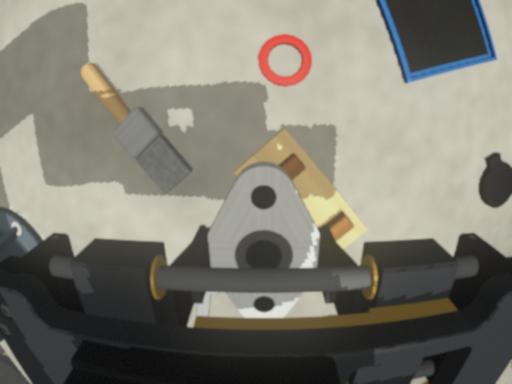

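>>> step_arm --pt "1 -0.12 -0.76 0.05 0 0 0.16" --pt "1 -0.14 -0.76 0.05 0 0 0.16" --pt "1 -0.16 -0.75 0.05 0 0 0.16" --pt "1 -0.18 -0.75 0.05 0 0 0.16" --pt "1 -0.19 -0.75 0.05 0 0 0.16" --pt "1 -0.21 -0.74 0.05 0 0 0.16" --pt "1 -0.23 -0.74 0.05 0 0 0.16" --pt "1 -0.24 -0.73 0.05 0 0 0.16" --pt "1 -0.26 -0.73 0.05 0 0 0.16" --pt "1 -0.28 -0.72 0.05 0 0 0.16"

```text
time: 17.6
position: [0.4347, 0.2464, 0.3125]
tool_rot: [0.977, -0.212, -0.001, 0.0]
ft_force: [0.3, -0.6, -3.5]
grip_width: 0.0596
```

```bash
python3 - <<'E'
from h import *
i=np.load("w8.npz")
P=fray(i,[263,263,264],[196,252,303],.163)
g=np.array([.4258,.0559]);a=np.radians(-11.8);X=np.array([np.cos(a),np.sin(a)]);Y=np.array([np.sin(a),-np.cos(a)])
for q in P: print((q[:2]-g)@X*1e3,(q[:2]-g)@Y*1e3)
p,_,_=wcam("w9")
plan(.4396,.3635,.13,-32.5,8)
E
```

```text
0.18829899105668824 -35.09658304150905
0.20308300561323192 -2.784968083901842
0.8183443013187391 33.15476526628623
t17.65 grasp [0.4351 0.2489 0.1486] yaw -24.5 F [ 0.8  2.4 -4.9] w 0.0597 q [0.3  0.5  1.83 0.   0.81 0.72]
 dworld [ 0.0045  0.115  -0.0186] rotvec [-0.12  0.05  8.  ] nmin 5
  [-0.22, -0.53, 0.09, -0.0, 0.0, 0.12]
  [-0.23, -0.53, 0.09, -0.0, 0.0, 0.12]
  [-0.24, -0.52, 0.09, -0.0, 0.0, 0.12]
  [-0.25, -0.52, 0.09, -0.0, 0.0, 0.12]
  [-0.25, -0.52, 0.09, -0.0, 0.0, 0.12]
  [-0.26, -0.51, 0.09, -0.0, 0.0, 0.12]
  [-0.27, -0.51, 0.09, -0.0, 0.0, 0.12]
  [-0.28, -0.5, 0.09, -0.0, 0.0, 0.12]
```

View pics/w9.png

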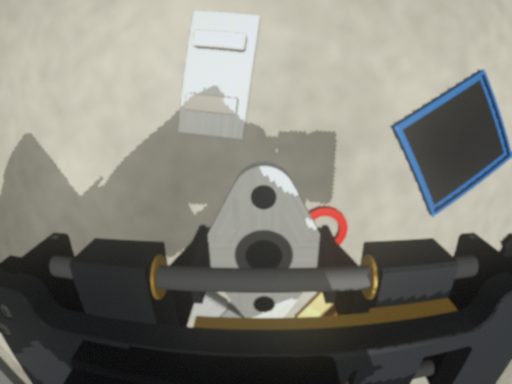

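```bash
python3 - <<'E'
from h import *
i=np.load("w9.npz");p=i['p']
c=cv2.resize(p[0:150,160:280,::-1],None,fx=4,fy=4,interpolation=cv2.INTER_CUBIC);cv2.imwrite("pics/w9c.png",c)
hsv=cv2.cvtColor(p,cv2.COLOR_RGB2HSV).astype(int)
m=(hsv[...,0]>95)&(hsv[...,0]<125)&(hsv[...,1]>110);m[:,:380]=0;m[225:]=0;v,u=np.nonzero(m);P=fray(i,u,v,.01);print("tray",rect(P),len(u))
E
```

```text
tray (array([658.6, 202.1]), 142.6, 118.0, 8.5) 2708
```

View pics/w9c.png

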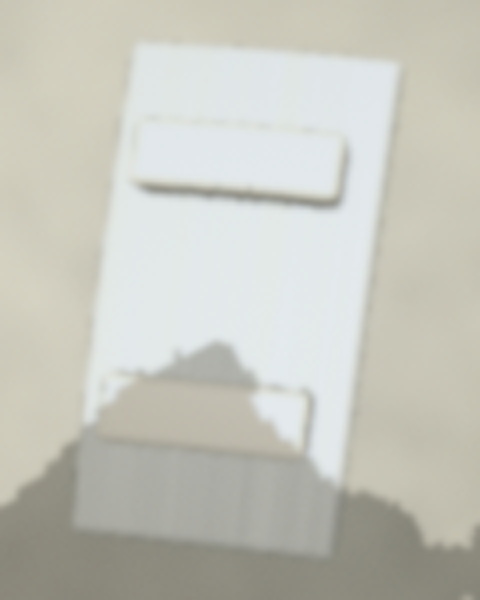

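```bash
python3 - <<'E'
from h import *
i=np.load("w9.npz");f=lambda q,z: np.array([fray(i,160+x/4,y/4,z)[0] for x,y in q])
b=f([(135,42),(399,64),(330,556),(73,528)],.008);print("base",rect(b),b[:,:2].mean(0))
r1=f([(137,117),(347,132),(340,196),(133,181)],.026);r2=f([(106,374),(310,394),(305,452),(103,436)],.026)
print("rails",rect(np.r_[r1,r2]),rect(r1),rect(r2),np.r_[r1,r2][:,:2].mean(0))
e=(r1.mean(0)-r2.mean(0));print(np.linalg.norm(e),np.degrees(np.arctan2(e[1],e[0])))
E
```

```text
base (array([440.7, 365.6]), 122.4, 64.2, 57.6) [0.44068657 0.36561974]
rails (array([441.7, 365.8]), 74.5, 48.1, 58.4) (array([457.2, 391. ]), 48.1, 15.3, -31.6) (array([425.8, 340.6]), 47.1, 14.2, -30.8) [0.44153321 0.36559717]
0.05962505366615757 57.933393294951564
```

```bash
python3 - <<'E'
from h import *
plan(.4398,.3639,.085,-32.3,8)
E
```

```text
t17.65 grasp [0.4351 0.2489 0.1486] yaw -24.5 F [ 0.8  2.4 -4.9] w 0.0597 q [0.3  0.5  1.83 0.   0.81 0.72]
 dworld [ 0.0047  0.1154 -0.0636] rotvec [-0.12  0.05  7.8 ] nmin 6
  [-0.22, -0.53, 0.32, -0.0, 0.0, 0.12]
  [-0.23, -0.53, 0.32, -0.0, 0.0, 0.12]
  [-0.24, -0.53, 0.32, -0.0, 0.0, 0.12]
  [-0.24, -0.52, 0.32, -0.0, 0.0, 0.12]
  [-0.25, -0.52, 0.32, -0.0, 0.0, 0.12]
  [-0.26, -0.51, 0.32, -0.0, 0.0, 0.12]
  [-0.27, -0.51, 0.32, -0.0, 0.0, 0.12]
  [-0.28, -0.5, 0.32, -0.0, 0.0, 0.12]
```

>>> step_arm --pt "1 -0.22 -0.53 0.32 0 0 0.12" --pt "1 -0.23 -0.53 0.32 0 0 0.12" --pt "1 -0.24 -0.53 0.32 0 0 0.12" --pt "1 -0.24 -0.52 0.32 0 0 0.12" --pt "1 -0.25 -0.52 0.32 0 0 0.12" --pt "1 -0.26 -0.51 0.32 0 0 0.12" --pt "1 -0.27 -0.51 0.32 0 0 0.12" --pt "1 -0.28 -0.5 0.32 0 0 0.12" --pt "1 0 0 0 0 0 0" --pt "1 0 0 0 0 0 0"

```text
time: 18.65
position: [0.4396, 0.3603, 0.2485]
tool_rot: [0.961, -0.276, -0.001, 0.001]
ft_force: [-0.2, -0.3, -3.5]
grip_width: 0.0598
```

```bash
python3 - <<'E'
from h import *
p,_,_=wcam("w10")
plan(.4398,.3639,.037,-32.3,1)
cv2.imwrite("pics/w10c.png",cv2.resize(p[130:330,170:360,::-1],None,fx=4,fy=3,interpolation=cv2.INTER_CUBIC))
E
```

```text
t18.70 grasp [0.4396 0.3599 0.0847] yaw -32.1 F [ 0.5  0.3 -4.4] w 0.0598 q [ 0.49  0.68  1.7  -0.    0.77  1.05]
 dworld [-0.      0.0038 -0.0477] rotvec [0.08 0.03 0.16] nmin 2
  [-0.08, -0.13, 1.91, 0.01, 0.0, 0.02]
```

View pics/w10c.png

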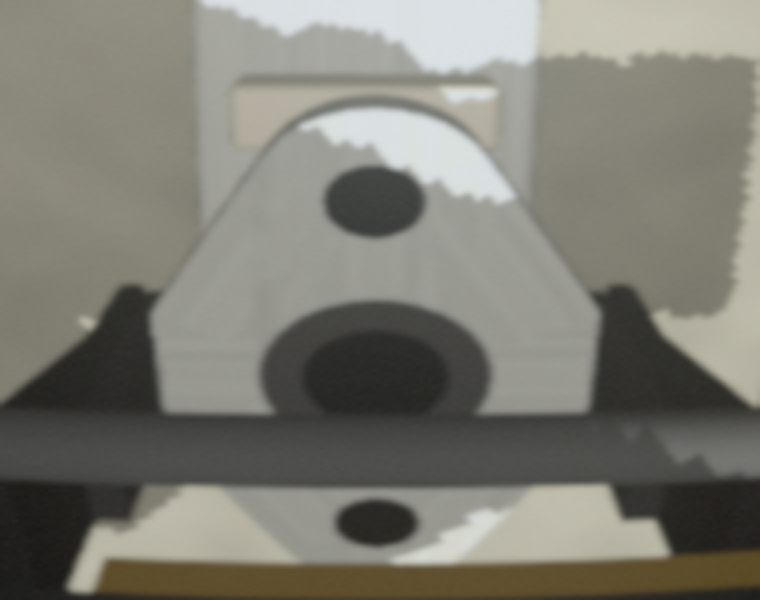

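```bash
python3 - <<'E'
from h import *
i=np.load("w10.npz");f=lambda x,y,z: fray(i,170+x/4,130+y/3,z)[0,:2]
g=np.array([.4396,.3601]);a=np.radians(-32.1);X=np.array([np.cos(a),np.sin(a)]);Y=np.array([np.sin(a),-np.cos(a)])
T=lambda q: np.round([(q-g)@X*1e3,(q-g)@Y*1e3],1)
for n,q in dict(rl=f(236,80,.026),rr=f(498,80,.026),bl=f(197,100,.008),br=f(537,100,.008),bl2=f(205,210,.008),br2=f(531,190,.008),h1=f(375,201,.087),hc=f(376,378,.087),h2=f(377,523,.087),hc_=f(376,372,.087)).items(): print(n,T(q),np.round(q,4))
E
```

```text
rl [-24.4 -44.5] [0.4426 0.4108]
rr [ 21.2 -44.5] [0.4812 0.3865]
bl [-34.2 -36. ] [0.4297 0.4088]
br [ 30.8 -36. ] [0.4848 0.3742]
bl2 [-33.9  -6.3] [0.4143 0.3834]
br2 [ 30.5 -11.9] [0.4718 0.3539]
h1 [ -0.3 -35.4] [0.4582 0.3902]
hc [-0.1 -1.2] [0.4402 0.3612]
h2 [ 0.1 33.1] [0.4221 0.332 ]
hc_ [-0.1 -2.5] [0.4408 0.3623]
```

>>> step_arm --pt "1 -0.04 -0.1 0.2 0 0 0" --pt "1 -0.03 -0.1 0.4 0 0 0" --pt "1 0 0 0.5 0 0 0" --pt "1 0 0 0.4 0 0 0" --pt "1 0 0 0.25 0 0 0" --pt "1 0 0 0.1 0 0 0" --pt "1 0 0 0.03 0 0 0" --pt "1 0 0 0 0 0 0" --pt "1 0 0 0 0 0 0" --pt "1 0 0 0 0 0 0"

```text
time: 19.7
position: [0.4417, 0.3658, 0.2022]
tool_rot: [0.961, -0.277, 0.0, -0.0]
ft_force: [0.3, 0.2, -3.5]
grip_width: 0.0595
```

```bash
python3 - <<'E'
from h import *
p,_,_=wcam("w11")
plan(.4398,.3639,.0357,-32.3,1)
cv2.imwrite("pics/w11c.png",cv2.resize(p[130:330,170:360,::-1],None,fx=4,fy=3,interpolation=cv2.INTER_CUBIC))
E
```

```text
t19.75 grasp [0.4418 0.3659 0.0382] yaw -32.2 F [-0. -0. -4.] w 0.0597 q [ 0.5   0.76  1.7  -0.    0.68  1.06]
 dworld [-0.0019 -0.0019 -0.0025] rotvec [-0.04 -0.02  0.1 ] nmin 1
  [-0.02, 0.11, 0.1, -0.01, -0.0, 0.01]
```

View pics/w11c.png

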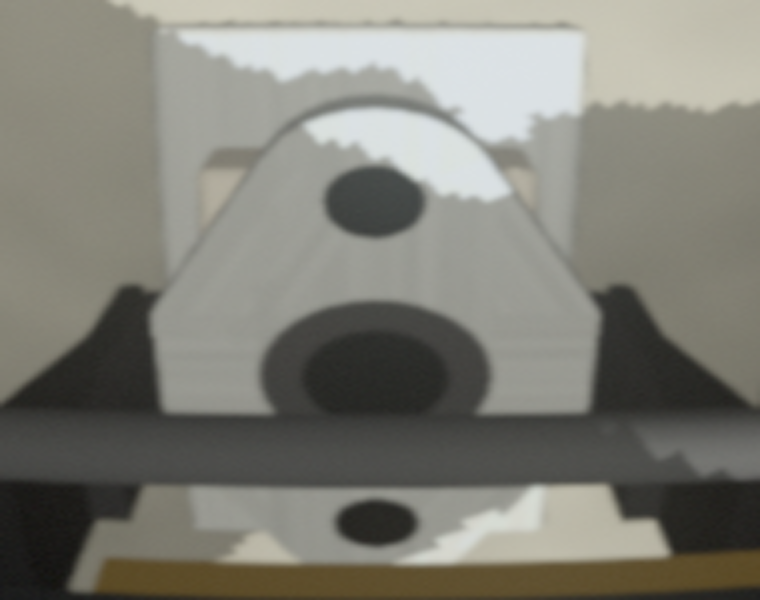

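```bash
python3 - <<'E'
from h import *
i=np.load("w11.npz");f=lambda x,y,z: fray(i,170+x/4,130+y/3,z)[0,:2]
g=np.array([.4418,.3659]);a=np.radians(-32.2);X=np.array([np.cos(a),np.sin(a)]);Y=np.array([np.sin(a),-np.cos(a)])
T=lambda q: np.round([(q-g)@X*1e3,(q-g)@Y*1e3],1)
for n,q in dict(rl=f(203,168,.026),rr=f(534,168,.026),bl=f(157,27,.008),br=f(583,27,.008),h1=f(375,201,.0405),hc=f(376,372,.0405),h2=f(377,523,.0405)).items(): print(n,T(q),np.round(q,4))
E
```

```text
rl [-23.8 -37.1] [0.4414 0.41  ]
rr [ 22.1 -37.1] [0.4803 0.3855]
bl [-32.4 -61.1] [0.4469 0.4349]
br [ 31.2 -61.1] [0.5007 0.401 ]
h1 [  0.  -35.5] [0.4607 0.3959]
hc [ 0.2 -2.6] [0.4433 0.368 ]
h2 [ 0.4 33. ] [0.4245 0.3378]
```

>>> step_arm --pt "1 -0.035 0.085 0 0 0 0" --pt "1 0 0 0 0 0 0" --pt "1 0 0 0.04 0 0 0" --pt "1 0 0 0.03 0 0 0" --pt "1 0 0 0.02 0 0 0" --pt "1 0 0 0.02 0 0 0" --pt "1 0 0 0 0 0 0" --pt "1 0 0 0 0 0 0" --pt "1 0 0 0 0 0 0" --pt "1 0 0 0 0 0 0"

```text
time: 20.75
position: [0.4397, 0.3644, 0.1999]
tool_rot: [0.961, -0.277, 0.0, -0.0]
ft_force: [-2.8, -0.3, 5.0]
grip_width: 0.0594
```

Contact. Release and rise.

>>> step_arm --pt "0.1 0 0 0 0 0 0" --pt "-0.3 0 0 0 0 0 0" --pt "-1 0 0 0 0 0 0" --pt "-1 0 0 0 0 0 0" --pt "-1 0 0 0 0 0 0" --pt "-1 0 0 -0.3 0 0 0" --pt "-1 0 0 -0.8 0 0 0" --pt "-1 0 0 -0.9 0 0 0" --pt "-1 0 0 -0.9 0 0 0" --pt "-1 0 0 -0.9 0 0 0"

```text
time: 21.75
position: [0.4397, 0.3644, 0.2952]
tool_rot: [0.961, -0.277, 0.0, -0.0]
ft_force: [0.2, 0.5, 0.7]
grip_width: 0.0869
```

```bash
python3 - <<'E'
from h import *
p,_,_=wcam("w12")
plan(.431,-.3755,.15,-83,1)
E
```

```text
t21.80 grasp [0.4417 0.3657 0.1348] yaw -32.2 F [0.3 0.3 2.3] w 0.0872 q [0.5  0.6  1.66 0.   0.87 1.06]
 dworld [-0.0097 -0.7406  0.0152] rotvec [-4.300e-01 -2.000e-02  5.081e+01] nmin 31
  [15.46, 25.27, -0.71, -0.05, -0.0, 6.35]
```

View pics/w12.png

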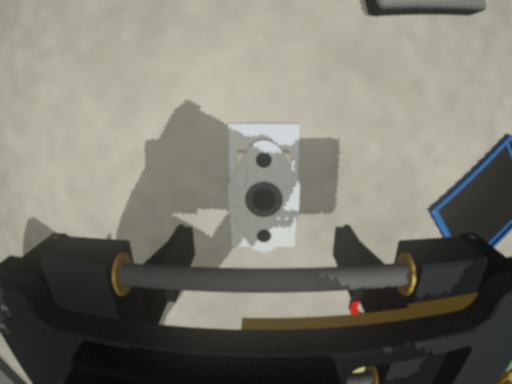

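```bash
python3 - <<'E'
from h import *
i=np.load("w12.npz");p=i['p'];cv2.imwrite("pics/w12c.png",cv2.resize(p[110:260,200:330,::-1],None,fx=5,fy=4,interpolation=cv2.INTER_CUBIC))
E
```

```text
(no output)
```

View pics/w12c.png

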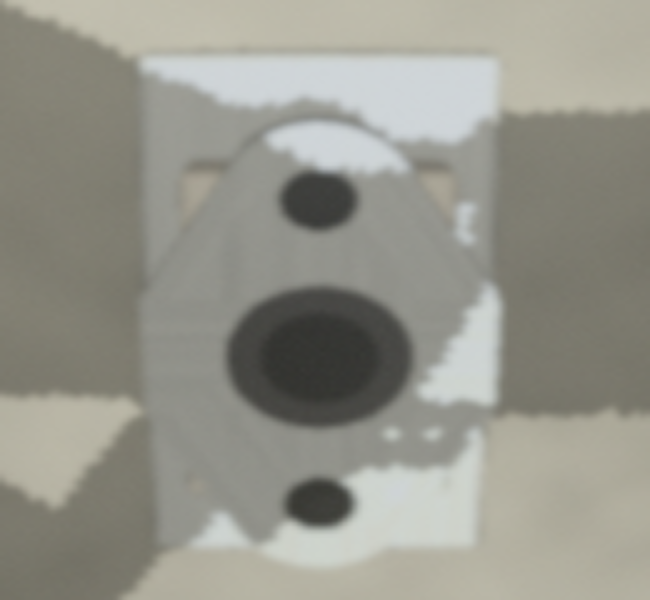

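```bash
python3 - <<'E'
from h import *
i=np.load("w12.npz");f=lambda x,y,z: fray(i,200+x/5,110+y/4,z)[0,:2]
b=np.array([f(139,58,.008),f(500,56,.008),f(475,549,.008),f(158,547,.008)]);print(rect(b),b.mean(0))
h1,hc,h2=f(318,200,.038),f(320,357,.038),f(320,502,.038);print((h1+h2)/2,hc,np.degrees(np.arctan2(*(h1-h2)[::-1])))
e1=f(322,118,.038);e2=f(320,567,.038);print("ends",(e1+e2)/2,np.linalg.norm(e1-e2))
r=[f(186,173,.026),f(454,173,.026)];print("rail far mid",np.mean(r,0), np.mean(r,0)-.038*np.array([np.cos(np.radians(57.7)),np.sin(np.radians(57.7))]))
E
```

```text
(array([440.5, 365.5]), 123.4, 65.1, 57.5) [0.44044333 0.36530361]
[0.44072955 0.36551011] [0.44092755 0.36552324] 58.1135316508407
ends [0.44109682 0.36547999] 0.10125185567624913
rail far mid [0.4608594  0.39713549] [0.44055401 0.36501554]
```

Small flange sits within 0.5 mm and 0.5° of the rest's centre. Back to the stack for the meter body (yaw about 7°).

```bash
python3 - <<'E'
from h import *
plan(.431,-.3755,.15,-83,32)
E
```

```text
t21.80 grasp [0.4417 0.3657 0.1348] yaw -32.2 F [0.3 0.3 2.3] w 0.0872 q [0.5  0.6  1.66 0.   0.87 1.06]
 dworld [-0.0097 -0.7406  0.0152] rotvec [-4.300e-01 -2.000e-02  5.081e+01] nmin 31
  [0.48, 0.79, -0.02, -0.0, -0.0, 0.2]
  [0.5, 0.78, -0.02, -0.0, -0.0, 0.2]
  [0.53, 0.76, -0.02, -0.0, -0.0, 0.2]
  [0.55, 0.75, -0.02, -0.0, -0.0, 0.2]
  [0.57, 0.73, -0.02, -0.0, -0.0, 0.2]
  [0.59, 0.72, -0.02, -0.0, -0.0, 0.2]
  [0.61, 0.7, -0.02, -0.0, -0.0, 0.2]
  [0.63, 0.68, -0.02, -0.0, -0.0, 0.2]
  [0.64, 0.66, -0.02, -0.0, -0.0, 0.2]
  [0.66, 0.65, -0.02, -0.0, -0.0, 0.2]
  [0.68, 0.63, -0.02, -0.0, -0.0, 0.2]
  [0.7, 0.61, -0.02, -0.0, -0.0, 0.2]
  [0.71, 0.59, -0.02, -0.0, -0.0, 0.2]
  [0.73, 0.57, -0.02, -0.0, -0.0, 0.2]
  [0.75, 0.55, -0.02, -0.0, -0.0, 0.2]
  [0.76, 0.53, -0.02, -0.0, -0.0, 0.2]
  [0.78, 0.51, -0.02, -0.0, -0.0, 0.2]
  [0.79, 0.48, -0.02, -0.0, -0.0, 0.2]
  [0.8, 0.46, -0.02, -0.0, -0.0, 0.2]
  [0.81, 0.44, -0.02, -0.0, -0.0, 0.2]
  [0.83, 0.42, -0.02, -0.0, -0.0, 0.2]
  [0.84, 0.39, -0.02, -0.0, -0.0, 0.2]
  [0.85, 0.37, -0.02, -0.0, -0.0, 0.2]
  [0.86, 0.35, -0.02, -0.0, -0.0, 0.2]
  [0.87, 0.32, -0.02, -0.0, -0.0, 0.2]
  [0.88, 0.3, -0.02, -0.0, -0.0, 0.2]
  [0.88, 0.27, -0.02, -0.0, -0.0, 0.2]
  [0.89, 0.25, -0.02, -0.0, -0.0, 0.2]
  [0.9, 0.23, -0.02, -0.0, -0.0, 0.2]
  [0.9, 0.2, -0.02, -0.0, -0.0, 0.2]
  [0.91, 0.18, -0.02, -0.0, -0.0, 0.2]
  [0.91, 0.15, -0.02, -0.0, -0.0, 0.2]
```

>>> step_arm --pt "-1 0.48 0.79 -0.05 0 0 0.2" --pt "-1 0.5 0.78 -0.05 0 0 0.2" --pt "-1 0.53 0.76 -0.05 0 0 0.2" --pt "-1 0.55 0.75 -0.05 0 0 0.2" --pt "-1 0.57 0.73 -0.05 0 0 0.2" --pt "-1 0.59 0.72 -0.05 0 0 0.2" --pt "-1 0.61 0.7 -0.05 0 0 0.2" --pt "-1 0.63 0.68 -0.05 0 0 0.2" --pt "-1 0.64 0.66 -0.05 0 0 0.2" --pt "-1 0.66 0.65 -0.05 0 0 0.2"

```text
time: 22.8
position: [0.4364, 0.1319, 0.3067]
tool_rot: [0.913, -0.409, 0.0, -0.0]
ft_force: [-0.2, 0.8, -0.5]
grip_width: 0.0873
```

>>> step_arm --pt "-1 0.68 0.63 -0.05 0 0 0.2" --pt "-1 0.7 0.61 -0.05 0 0 0.2" --pt "-1 0.71 0.59 -0.05 0 0 0.2" --pt "-1 0.73 0.57 -0.05 0 0 0.2" --pt "-1 0.75 0.55 -0.05 0 0 0.2" --pt "-1 0.76 0.53 -0.05 0 0 0.2" --pt "-1 0.78 0.51 -0.05 0 0 0.2" --pt "-1 0.79 0.48 -0.05 0 0 0.2" --pt "-1 0.8 0.46 -0.05 0 0 0.2" --pt "-1 0.81 0.44 -0.05 0 0 0.2"

```text
time: 23.8
position: [0.4325, -0.0997, 0.3192]
tool_rot: [0.847, -0.532, 0.0, -0.0]
ft_force: [0.5, -0.2, -0.3]
grip_width: 0.0869
```

>>> step_arm --pt "-1 0.83 0.42 0 0 0 0.2" --pt "-1 0.84 0.39 0 0 0 0.2" --pt "-1 0.85 0.37 0 0 0 0.2" --pt "-1 0.86 0.35 0 0 0 0.2" --pt "-1 0.87 0.32 0 0 0 0.2" --pt "-1 0.88 0.3 0 0 0 0.2" --pt "-1 0.88 0.27 0 0 0 0.2" --pt "-1 0.89 0.25 0 0 0 0.2" --pt "-1 0.9 0.23 0 0 0 0.2" --pt "-1 0.9 0.2 0 0 0 0.2"

```text
time: 24.8
position: [0.4283, -0.3313, 0.319]
tool_rot: [0.764, -0.645, 0.0, -0.0]
ft_force: [0.7, -0.9, 0.8]
grip_width: 0.0871
```

```bash
python3 - <<'E'
from h import *
wcam("w13")
plan(.431,-.3755,.15,-83,3)
E
```

```text
t24.85 grasp [ 0.4294 -0.336   0.1554] yaw -80.4 F [ 0.6 -2.8  0.1] w 0.0873 q [-0.87  0.54  1.72 -0.    0.88  0.54]
 dworld [ 0.0021 -0.0404 -0.0054] rotvec [-0.12 -0.34  2.59] nmin 2
  [0.54, 0.06, 0.08, -0.0, -0.01, 0.11]
  [0.54, 0.05, 0.07, -0.0, -0.01, 0.11]
  [0.54, 0.05, 0.07, -0.0, -0.01, 0.11]
```

View pics/w13.png

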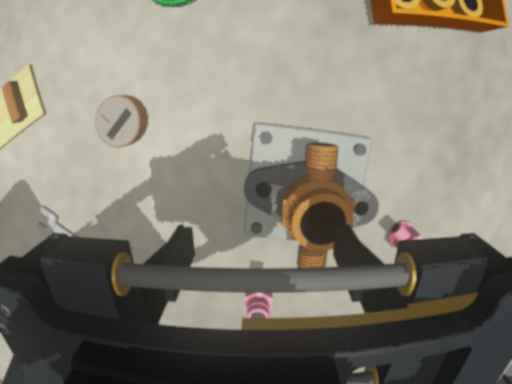

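>>> step_arm --pt "-1 0.54 0.06 0 0 0 0.11" --pt "-1 0.54 0.05 0 0 0 0.11" --pt "-1 0.54 0.05 0 0 0 0.11" --pt "-1 0 0 0 0 0 0" --pt "-1 0 0 0 0 0 0" --pt "-1 0 0 0 0 0 0" --pt "-1 0 0 0 0 0 0" --pt "-1 0 0 0 0 0 0" --pt "-1 0 0 0 0 0 0" --pt "-1 0 0 0 0 0 0"

```text
time: 25.85
position: [0.4308, -0.3708, 0.3191]
tool_rot: [0.75, -0.661, -0.0, -0.0]
ft_force: [0.4, -0.0, 0.5]
grip_width: 0.0868
```

```bash
python3 - <<'E'
from h import *
p,_,_=wcam("w14")
plan(.431,-.3755,.071,-83,3)
cv2.imwrite("pics/w14c.png",cv2.resize(p[110:310,180:350,::-1],None,fx=4,fy=3,interpolation=cv2.INTER_CUBIC))
E
```

```text
t25.90 grasp [ 0.4309 -0.3708  0.155 ] yaw -82.8 F [-0.  -0.   0.4] w 0.0867 q [-0.91  0.57  1.66  0.    0.92  0.54]
 dworld [ 0.0001 -0.0047 -0.084 ] rotvec [-0.   -0.    0.17] nmin 4
  [0.06, 0.01, 1.12, -0.0, -0.0, 0.01]
  [0.06, 0.01, 1.12, -0.0, -0.0, 0.01]
  [0.06, 0.01, 1.12, -0.0, -0.0, 0.01]
```

View pics/w14c.png

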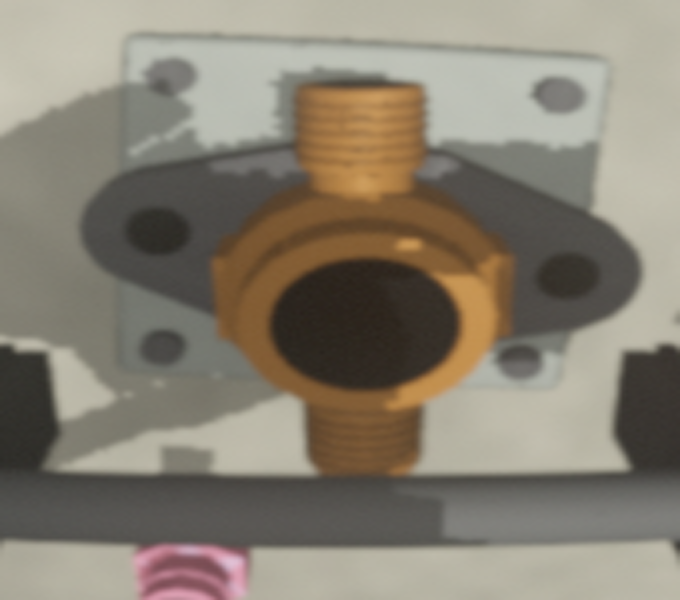

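```bash
python3 - <<'E'
from h import *
i=np.load("w14.npz");f=lambda x,y,z: fray(i,180+x/4,110+y/3,z)[0,:2]
print("neck",f(366,324,.096)); a,b=f(158,230,.046),f(568,275,.046);print("LF",(a+b)/2,np.degrees(np.arctan2(*(a-b)[::-1])),np.linalg.norm(a-b))
s1,s2=f(360,92,.067),f(363,478,.067);print("spud",s1,s2,(s1+s2)/2,np.degrees(np.arctan2(*(s1-s2)[::-1])))
u1,u2=f(360,92,.067),f(361,180,.067);print(np.degrees(np.arctan2(*(u1-u2)[::-1])))
E
```

```text
neck [ 0.42992864 -0.37658157]
LF [ 0.43238952 -0.37742602] 88.44784608010208 0.09424490676004023
spud [ 0.4828502  -0.36908078] [ 0.36718559 -0.38520935] [ 0.4250179  -0.37714506] 7.93828326120518
7.942988274075662
```

>>> step_arm --pt "-1 0.12 0.03 0.2 0 0 -0.04" --pt "-1 0.1 0.02 0.5 0 0 0" --pt "-1 0 0 0.7 0 0 0" --pt "-1 0 0 0.7 0 0 0" --pt "-1 0 0 0.6 0 0 0" --pt "-1 0 0 0.45 0 0 0" --pt "-1 0 0 0.21 0 0 0" --pt "-1 0 0 0 0 0 0" --pt "-1 0 0 0 0 0 0" --pt "-1 0 0 0 0 0 0"

```text
time: 26.9
position: [0.4305, -0.3768, 0.2357]
tool_rot: [0.752, -0.659, 0.001, 0.0]
ft_force: [-0.2, -0.3, -0.0]
grip_width: 0.0866
```

```bash
python3 - <<'E'
from h import *
p,_,_=wcam("w15")
plan(.4303,-.3765,.071,-82.5,1)
E
```

```text
t26.95 grasp [ 0.4306 -0.377   0.0717] yaw -82.5 F [-0.9  0.3 -0.8] w 0.0871 q [-0.91  0.7   1.7   0.    0.74  0.53]
 dworld [-0.0002  0.0003 -0.0007] rotvec [-0.05 -0.08 -0.02] nmin 1
  [-0.01, 0.01, 0.03, -0.01, -0.01, -0.0]
```

View pics/w15.png

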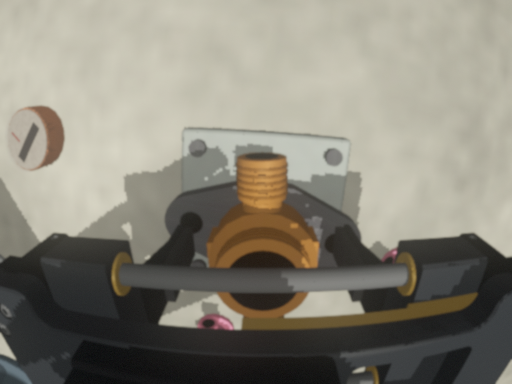

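Centred: bowl at u=263, between the fingers. Close and lift.

>>> step_arm --pt "1 0 0 0 0 0 0" --pt "1 0 0 0 0 0 0" --pt "1 0 0 0 0 0 0" --pt "1 0 0 0 0 0 0" --pt "1 0 0 0 0 0 0" --pt "1 0 0 0 0 0 0" --pt "1 0 0 0 0 0 0" --pt "1 0 0 -0.15 0 0 0" --pt "1 0 0 -0.3 0 0 0" --pt "1 0 0 -0.3 0 0 0" --squeeze 35

```text
time: 27.95
position: [0.43, -0.3762, 0.2534]
tool_rot: [0.752, -0.659, -0.001, -0.0]
ft_force: [-0.3, -0.3, -6.8]
grip_width: 0.0595
```

```bash
python3 - <<'E'
from h import *
p,_,_=wcam("w16")
plan(.6575,.201,.12,-81.5,28)
E
```

```text
t28.00 grasp [ 0.4304 -0.3767  0.0909] yaw -82.5 F [-0.5 -0.2 -5.9] w 0.0597 q [-0.91  0.67  1.69  0.    0.79  0.53]
 dworld [0.2271 0.5776 0.0291] rotvec [-0.02 -0.04 -1.02] nmin 26
  [-0.78, -0.43, -0.04, -0.0, -0.0, -0.0]
  [-0.78, -0.43, -0.04, -0.0, -0.0, -0.0]
  [-0.78, -0.43, -0.04, -0.0, -0.0, -0.0]
  [-0.78, -0.43, -0.04, -0.0, -0.0, -0.0]
  [-0.77, -0.43, -0.04, -0.0, -0.0, -0.0]
  [-0.77, -0.43, -0.04, -0.0, -0.0, -0.0]
  [-0.77, -0.43, -0.04, -0.0, -0.0, -0.0]
  [-0.77, -0.43, -0.04, -0.0, -0.0, -0.0]
  [-0.77, -0.43, -0.04, -0.0, -0.0, -0.0]
  [-0.77, -0.43, -0.04, -0.0, -0.0, -0.0]
  [-0.77, -0.43, -0.04, -0.0, -0.0, -0.0]
  [-0.77, -0.43, -0.04, -0.0, -0.0, -0.0]
  [-0.77, -0.44, -0.04, -0.0, -0.0, -0.0]
  [-0.77, -0.44, -0.04, -0.0, -0.0, -0.0]
  [-0.77, -0.44, -0.04, -0.0, -0.0, -0.0]
  [-0.77, -0.44, -0.04, -0.0, -0.0, -0.0]
  [-0.77, -0.44, -0.04, -0.0, -0.0, -0.0]
  [-0.77, -0.44, -0.04, -0.0, -0.0, -0.0]
  [-0.77, -0.44, -0.04, -0.0, -0.0, -0.0]
  [-0.77, -0.44, -0.04, -0.0, -0.0, -0.0]
  [-0.77, -0.44, -0.04, -0.0, -0.0, -0.0]
  [-0.77, -0.44, -0.04, -0.0, -0.0, -0.0]
  [-0.77, -0.44, -0.04, -0.0, -0.0, -0.0]
  [-0.77, -0.44, -0.04, -0.0, -0.0, -0.0]
  [-0.77, -0.44, -0.04, -0.0, -0.0, -0.0]
  [-0.77, -0.44, -0.04, -0.0, -0.0, -0.0]
  [-0.77, -0.44, -0.04, -0.0, -0.0, -0.0]
  [-0.77, -0.44, -0.04, -0.0, -0.0, -0.0]
```

View pics/w16.png

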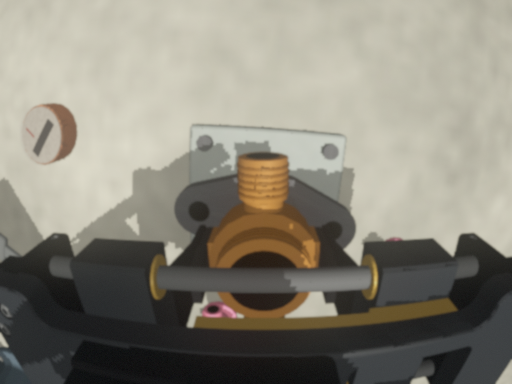

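>>> step_arm --pt "1 0 0 -0.5 0 0 0" --pt "1 -0.3 -0.16 -0.8 0 0 0" --pt "1 -0.6 -0.32 -0.6 0 0 0" --pt "1 -0.78 -0.43 -0.2 0 0 0" --pt "1 -0.78 -0.43 0 0 0 0" --pt "1 -0.78 -0.43 0 0 0 0" --pt "1 -0.78 -0.43 0 0 0 0" --pt "1 -0.78 -0.43 0 0 0 0" --pt "1 -0.78 -0.43 0 0 0 0" --pt "1 -0.78 -0.43 0 0 0 0"

```text
time: 29.0
position: [0.4962, -0.2055, 0.3071]
tool_rot: [0.752, -0.659, 0.0, -0.0]
ft_force: [0.9, 0.1, -6.6]
grip_width: 0.0596
```

>>> step_arm --pt "1 -0.78 -0.43 0 0 0 0" --pt "1 -0.78 -0.43 0 0 0 0" --pt "1 -0.78 -0.43 0 0 0 0" --pt "1 -0.78 -0.43 0 0 0 0" --pt "1 -0.78 -0.43 0 0 0 0" --pt "1 -0.78 -0.43 0 0 0 0" --pt "1 -0.78 -0.43 0 0 0 0" --pt "1 -0.78 -0.43 0 0 0 0" --pt "1 -0.78 -0.43 0 0 0 0" --pt "1 -0.78 -0.43 0 0 0 0"

```text
time: 30.0
position: [0.5769, 0.0018, 0.307]
tool_rot: [0.752, -0.659, -0.0, -0.0]
ft_force: [-0.6, -0.3, -7.1]
grip_width: 0.0598
```

```bash
python3 - <<'E'
from h import *
p,_,_=wcam("w17")
plan(.6575,.201,.10,-81.5,9)
E
```

```text
t30.05 grasp [0.5783 0.0052 0.1432] yaw -82.4 F [ 1.5  3.3 -6.4] w 0.0591 q [-0.19  0.59  1.64  0.    0.91  1.25]
 dworld [ 0.0796  0.1963 -0.0432] rotvec [-0.16  0.17 -0.93] nmin 9
  [-0.82, -0.46, 0.2, -0.0, 0.0, -0.01]
  [-0.82, -0.47, 0.2, -0.0, 0.0, -0.01]
  [-0.82, -0.47, 0.19, -0.0, 0.0, -0.01]
  [-0.82, -0.47, 0.19, -0.0, 0.0, -0.01]
  [-0.81, -0.47, 0.19, -0.0, 0.0, -0.01]
  [-0.81, -0.47, 0.19, -0.0, 0.0, -0.01]
  [-0.81, -0.47, 0.19, -0.0, 0.0, -0.01]
  [-0.81, -0.48, 0.19, -0.0, 0.0, -0.01]
  [-0.81, -0.48, 0.19, -0.0, 0.0, -0.01]
```

View pics/w17.png

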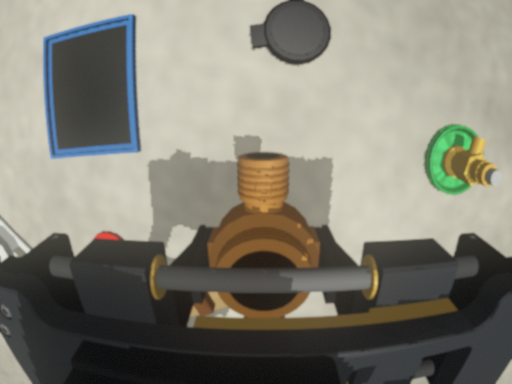

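>>> step_arm --pt "1 -0.82 -0.46 0 0 0 -0.01" --pt "1 -0.82 -0.47 0 0 0 -0.01" --pt "1 -0.82 -0.47 0 0 0 -0.01" --pt "1 -0.82 -0.47 0.1 0 0 -0.01" --pt "1 -0.81 -0.47 0.2 0 0 -0.01" --pt "1 -0.81 -0.47 0.3 0 0 -0.01" --pt "1 -0.81 -0.47 0.3 0 0 -0.01" --pt "1 -0.7 -0.4 0.3 0 0 -0.02" --pt "1 -0.5 -0.3 0.3 0 0 -0.02" --pt "1 -0.2 -0.1 0.1 0 0 0"

```text
time: 31.05
position: [0.654, 0.1914, 0.2652]
tool_rot: [0.757, -0.653, -0.001, 0.0]
ft_force: [0.4, -0.7, -6.9]
grip_width: 0.0599
```

```bash
python3 - <<'E'
from h import *
p,_,i=wcam("w18")
plan(.6575,.201,.06,-81.5,3)
hsv=cv2.cvtColor(p,cv2.COLOR_RGB2HSV).astype(int)
m=(hsv[...,0]>95)&(hsv[...,0]<125)&(hsv[...,1]>110);m[330:]=0;v,u=np.nonzero(m);print(rect(fray(i,u,v,.01)),len(u))
E
```

```text
t31.10 grasp [0.6537 0.1914 0.1011] yaw -81.6 F [ 0.4  0.2 -7.9] w 0.0598 q [0.12 0.77 1.39 0.   0.99 1.54]
 dworld [ 0.0035  0.0096 -0.0411] rotvec [ 0.09  0.03 -0.05] nmin 2
  [-0.12, -0.07, 0.55, 0.0, 0.0, -0.0]
  [-0.12, -0.07, 0.55, 0.0, 0.0, -0.0]
  [-0.12, -0.07, 0.55, 0.0, 0.0, -0.0]
(array([671.3, 203.2]), 116.5, 114.7, -81.5) 3644
```

View pics/w18.png

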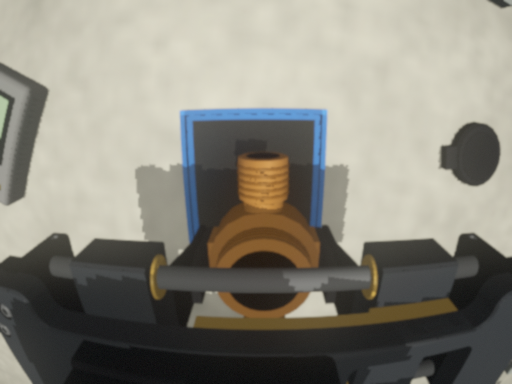

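```bash
cat >> h.py <<'E'
def toolframe(g,yaw):
    a=np.radians(yaw);X=np.array([np.cos(a),np.sin(a)]);Y=np.array([np.sin(a),-np.cos(a)])
    return lambda q: np.round([(q[:2]-np.array(g[:2]))@X*1e3,(q[:2]-np.array(g[:2]))@Y*1e3],1)
E
python3 - <<'E'
from h import *
i=np.load("w18.npz");p=i['p'];T=toolframe((.6537,.1914),-81.6)
hsv=cv2.cvtColor(p,cv2.COLOR_RGB2HSV).astype(int)
m=(hsv[...,0]>95)&(hsv[...,0]<125)&(hsv[...,1]>110)
for r in(112,115,140,170,200,220):
    u=np.nonzero(m[r])[0];print(r,u.min(),u.max(),T(fray(i,u.min()-.5,r,.01)[0]),T(fray(i,u.max()+.5,r,.01)[0]))
for c in(200,250,300):
    v=np.nonzero(m[:,c])[0];print(c,v.min(),T(fray(i,c,v.min()-.5,.01)[0]))
gz=.1011; zn=gz+(.096-.0717)
print("neck far/near",T(fray(i,264,250,zn)[0]),"spud top mid",T(fray(i,263,153,gz-.0717+.0805)[0]))
E
```

```text
112 181 325 [-67.2 -75.9] [ 49.  -75.2]
115 181 325 [-67.3 -73.4] [ 49.  -72.8]
140 182 324 [-67.4 -52.9] [ 48.9 -52.5]
170 184 323 [-67.2 -27.6] [ 49.2 -27.5]
200 186 321 [-67.4  -1.1] [49.1 -1.3]
220 188 320 [-67.3  17.6] [49.4 17.2]
200 111 [-51.  -76.4]
250 110 [-11.  -76.3]
300 110 [ 28.4 -76.6]
neck far/near [ -0.1 -16.9] spud top mid [ -0.6 -59. ]
```

```bash
python3 - <<'E'
from h import *
i=np.load("w18.npz");p=i['p']
cv2.imwrite("pics/w18c.png",cv2.resize(p[140:320,195:335,::-1],None,fx=5,fy=3.3,interpolation=cv2.INTER_CUBIC))
E
```

```text
(no output)
```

View pics/w18c.png

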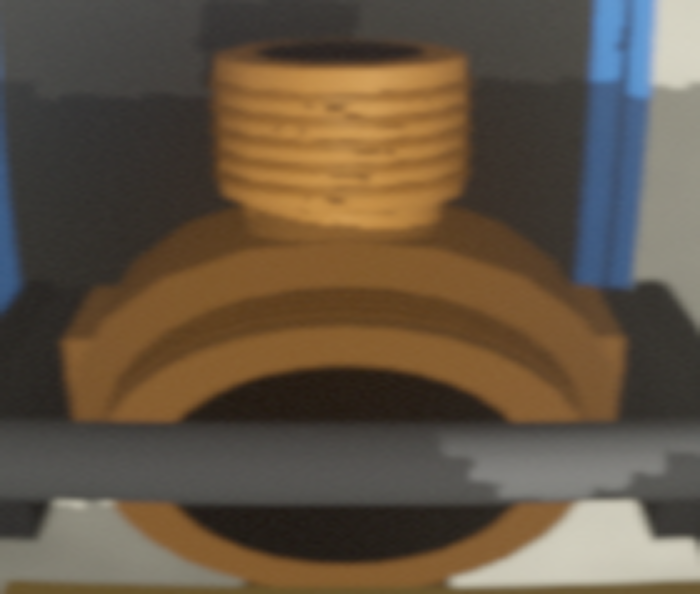

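```bash
python3 - <<'E'
from h import *
i=np.load("w18.npz");T=toolframe((.6537,.1914),-81.6);o=.1011-.0717
f=lambda x,y,z:T(fray(i,195+x/5,140+y/3.3,z)[0])
print("spud top edge",f(341,68,o+.0805),"axis end",f(341,51,o+.067),"neck bore far,near",f(346,365,o+.096),f(346,562,o+.096),"neck outer",f(346,325,o+.096),f(346,588,o+.096))
E
```

```text
spud top edge [ -0.5 -55.4] axis end [ -0.5 -55.3] neck bore far,near [  0.  -16.6] [ 0.1 19.5] neck outer [  0.  -22.9] [ 0.1 25.1]
```

>>> step_arm --pt "1 -0.18 -0.13 0.2 0 0 0" --pt "1 -0.18 -0.13 0.4 0 0 0" --pt "1 0 0 0.5 0 0 0" --pt "1 0 0 0.5 0 0 0" --pt "1 0 0 0.4 0 0 0" --pt "1 0 0 0.3 0 0 0" --pt "1 0 0 0.2 0 0 0" --pt "1 0 0 0.1 0 0 0" --pt "1 0 0 0 0 0 0" --pt "1 0 0 0 0 0 0"

```text
time: 32.1
position: [0.6596, 0.1996, 0.2018]
tool_rot: [0.757, -0.654, 0.0, -0.0]
ft_force: [0.4, 0.1, -6.6]
grip_width: 0.0598
```

```bash
python3 - <<'E'
from h import *
p,_,i=wcam("w19")
plan(.6575,.201,.0297,-81.5,1)
s,P,M=pose();g=P+M[:,2]*.164;T=toolframe(g,np.degrees(np.arctan2(M[1,0],M[0,0])));o=g[2]-.0717
hsv=cv2.cvtColor(p,cv2.COLOR_RGB2HSV).astype(int)
m=(hsv[...,0]>95)&(hsv[...,0]<125)&(hsv[...,1]>110)
for r in(120,140,170,200):
    u=np.nonzero(m[r])[0]
    if len(u):print(r,u.min(),u.max(),T(fray(i,u.min()-.5,r,.01)[0]),T(fray(i,u.max()+.5,r,.01)[0]))
for c in(220,263,300):
    v=np.nonzero(m[:,c])[0];print(c,v.min(),T(fray(i,c,v.min()-.5,.01)[0]))
E
```

```text
t32.15 grasp [0.6598 0.1997 0.0379] yaw -81.6 F [ 0.3  0.1 -6.8] w 0.0598 q [0.13 0.86 1.39 0.   0.9  1.56]
 dworld [-0.0021  0.0013 -0.0082] rotvec [-0.07 -0.   -0.14] nmin 1
  [-0.06, 0.08, 0.33, -0.01, -0.0, -0.02]
140 165 357 [-60.1 -61.3] [ 56.4 -61.2]
170 167 355 [-60.2 -42.6] [ 56.4 -42.6]
200 170 353 [-60. -23.] [ 56.9 -23.1]
220 125 [-25.5 -69.6]
263 124 [ -0.5 -69.9]
300 124 [ 21.  -70.1]
```

View pics/w19.png

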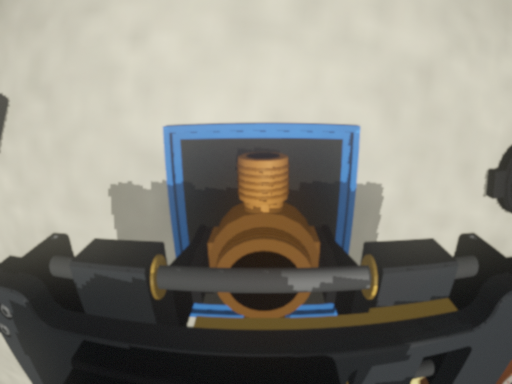

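>>> step_arm --pt "1 -0.07 0 0 0 0 0" --pt "1 0 0 0.12 0 0 0" --pt "1 0 0 0.1 0 0 0" --pt "1 0 0 0.05 0 0 0" --pt "1 0 0 0.03 0 0 0" --pt "1 0 0 0.02 0 0 0" --pt "1 0 0 0.02 0 0 0" --pt "1 0 0 0 0 0 0" --pt "1 0 0 0 0 0 0" --pt "1 0 0 0 0 0 0"

```text
time: 33.15
position: [0.659, 0.2013, 0.1931]
tool_rot: [0.757, -0.654, -0.0, 0.0]
ft_force: [-2.7, -0.5, -1.1]
grip_width: 0.0596
```

>>> step_arm --pt "1 0 0 0.015 0 0 0" --pt "1 0 0 0 0 0 0" --pt "0.0 0 0 0 0 0 0" --pt "-0.4 0 0 0 0 0 0" --pt "-0.66 0 0 0 0 0 0" --pt "-0.66 0 0 0 0 0 0" --pt "-0.66 0 0 0 0 0 0" --pt "-0.66 0 0 -0.2 0 0 0" --pt "-0.66 0 0 -0.5 0 0 0" --pt "-0.66 0 0 -0.8 0 0 0"

```text
time: 34.15
position: [0.6587, 0.2012, 0.2298]
tool_rot: [0.757, -0.654, -0.001, 0.001]
ft_force: [0.4, 0.5, -0.2]
grip_width: 0.0722
```

>>> step_arm --pt "-1 0 0 -0.9 0 0 0" --pt "-1 0 0 -0.9 0 0 0" --pt "-1 0 0 -0.9 0 0 0" --pt "-1 0 0 -0.5 0 0 0" --pt "-1 0 0 0 0 0 0" --pt "-1 0 0 0 0 0 0" --pt "-1 0 0 0 0 0 0" --pt "-1 0 0 0 0 0 0" --pt "-1 0 0 0 0 0 0" --pt "-1 0 0 0 0 0 0"

```text
time: 35.15
position: [0.659, 0.2013, 0.3091]
tool_rot: [0.757, -0.654, -0.0, 0.0]
ft_force: [0.6, 0.3, 0.3]
grip_width: 0.087
```

```bash
python3 - <<'E'
from h import *
p,_,i=wcam("w20")
plan(.431,-.3755,.15,-1.5,1)
E
```

```text
t35.20 grasp [0.6589 0.2013 0.1454] yaw -81.6 F [-0.4  0.  -0.2] w 0.0872 q [0.13 0.72 1.34 0.   1.09 1.56]
 dworld [-0.2281 -0.5768  0.0046] rotvec [ 3.000e-02  3.000e-02 -8.014e+01] nmin 26
  [21.5, 12.38, -0.18, 0.0, 0.0, -10.02]
```

View pics/w20.png

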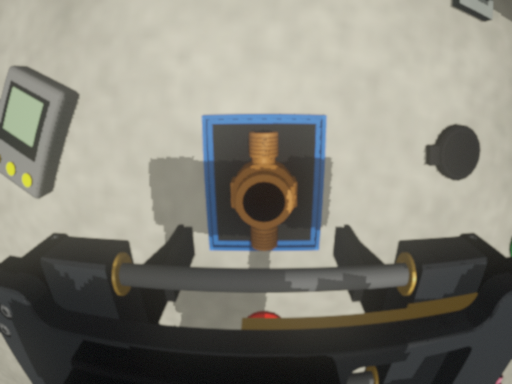

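Meter stands upright and centred in the tray. Now to the large flange.

```bash
python3 - <<'E'
from h import *
plan(.431,-.3755,.14,-1.5,28)
E
```

```text
t35.20 grasp [0.6589 0.2013 0.1454] yaw -81.6 F [-0.4  0.  -0.2] w 0.0872 q [0.13 0.72 1.34 0.   1.09 1.56]
 dworld [-0.2281 -0.5768 -0.0054] rotvec [ 3.000e-02  3.000e-02 -8.014e+01] nmin 26
  [0.77, 0.44, 0.01, 0.0, 0.0, -0.36]
  [0.74, 0.48, 0.01, 0.0, 0.0, -0.36]
  [0.72, 0.52, 0.01, 0.0, 0.0, -0.36]
  [0.69, 0.55, 0.01, 0.0, 0.0, -0.36]
  [0.66, 0.59, 0.01, 0.0, 0.0, -0.36]
  [0.63, 0.62, 0.01, 0.0, 0.0, -0.36]
  [0.6, 0.65, 0.01, 0.0, 0.0, -0.36]
  [0.57, 0.68, 0.01, 0.0, 0.0, -0.36]
  [0.54, 0.71, 0.01, 0.0, 0.0, -0.36]
  [0.5, 0.73, 0.01, 0.0, 0.0, -0.36]
  [0.46, 0.76, 0.01, 0.0, 0.0, -0.36]
  [0.42, 0.78, 0.01, 0.0, 0.0, -0.36]
  [0.38, 0.8, 0.01, 0.0, 0.0, -0.36]
  [0.34, 0.82, 0.01, 0.0, 0.0, -0.36]
  [0.3, 0.83, 0.01, 0.0, 0.0, -0.36]
  [0.26, 0.85, 0.01, 0.0, 0.0, -0.36]
  [0.22, 0.86, 0.01, 0.0, 0.0, -0.36]
  [0.18, 0.87, 0.01, 0.0, 0.0, -0.36]
  [0.13, 0.88, 0.01, 0.0, 0.0, -0.36]
  [0.09, 0.88, 0.01, 0.0, 0.0, -0.36]
  [0.04, 0.89, 0.01, 0.0, 0.0, -0.36]
  [-0.0, 0.89, 0.01, 0.0, 0.0, -0.36]
  [-0.04, 0.88, 0.01, 0.0, 0.0, -0.36]
  [-0.09, 0.88, 0.01, 0.0, 0.0, -0.36]
  [-0.13, 0.88, 0.01, 0.0, 0.0, -0.36]
  [-0.18, 0.87, 0.01, 0.0, 0.0, -0.36]
  [-0.22, 0.86, 0.01, 0.0, 0.0, -0.36]
  [-0.26, 0.85, 0.01, 0.0, 0.0, -0.36]
```

>>> step_arm --pt "-1 0.77 0.44 0 0 0 -0.36" --pt "-1 0.74 0.48 0 0 0 -0.36" --pt "-1 0.72 0.52 0 0 0 -0.36" --pt "-1 0.69 0.55 0 0 0 -0.36" --pt "-1 0.66 0.59 0 0 0 -0.36" --pt "-1 0.63 0.62 0 0 0 -0.36" --pt "-1 0.6 0.65 0 0 0 -0.36" --pt "-1 0.57 0.68 0 0 0 -0.36" --pt "-1 0.54 0.71 0 0 0 -0.36" --pt "-1 0.5 0.73 0 0 0 -0.36"

```text
time: 36.2
position: [0.5773, -0.0054, 0.31]
tool_rot: [0.896, -0.444, 0.0, -0.0]
ft_force: [-0.1, -0.0, 0.1]
grip_width: 0.0867
```

>>> step_arm --pt "-1 0.46 0.76 0 0 0 -0.36" --pt "-1 0.42 0.78 0 0 0 -0.36" --pt "-1 0.38 0.8 0 0 0 -0.36" --pt "-1 0.34 0.82 0 0 0 -0.36" --pt "-1 0.3 0.83 0 0 0 -0.36" --pt "-1 0.26 0.85 0 0 0 -0.36" --pt "-1 0.22 0.86 0 0 0 -0.36" --pt "-1 0.18 0.87 0 0 0 -0.36" --pt "-1 0.13 0.88 0 0 0 -0.36" --pt "-1 0.09 0.88 0 0 0 -0.36"

```text
time: 37.2
position: [0.4963, -0.2119, 0.31]
tool_rot: [0.978, -0.207, 0.0, 0.0]
ft_force: [0.3, -0.5, -0.8]
grip_width: 0.0871
```

>>> step_arm --pt "-1 0.04 0.89 0 0 0 -0.36" --pt "-1 0 0.89 0 0 0 -0.36" --pt "-1 -0.04 0.88 0 0 0 -0.36" --pt "-1 -0.09 0.88 0 0 0 -0.36" --pt "-1 -0.13 0.88 0 0 0 -0.36" --pt "-1 -0.18 0.87 0 0 0 -0.36" --pt "-1 -0.22 0.86 0 0 0 -0.36" --pt "-1 -0.26 0.85 0 0 0 -0.36" --pt "-1 0 0 0 0 0 0" --pt "-1 0 0 0 0 0 0"

```text
time: 38.2
position: [0.4324, -0.3767, 0.3098]
tool_rot: [1.0, -0.01, -0.0, -0.0]
ft_force: [-0.0, 0.4, 0.1]
grip_width: 0.0871
```

```bash
python3 - <<'E'
from h import *
p,_,i=wcam("w21")
plan(.432,-.3765,.042,-1.5,1)
cv2.imwrite("pics/w21c.png",cv2.resize(p[110:290,180:350,::-1],None,fx=4,fy=3.3,interpolation=cv2.INTER_CUBIC))
E
```

```text
t38.25 grasp [ 0.4325 -0.3759  0.1457] yaw -1.1 F [ 0.8 -0.2  0.2] w 0.0870 q [-0.91  0.58  1.65  0.    0.91 -0.89]
 dworld [-0.0006 -0.0005 -0.1037] rotvec [-0.06  0.02  0.45] nmin 5
  [-0.02, 0.02, 4.15, -0.01, 0.0, 0.06]
```

View pics/w21c.png

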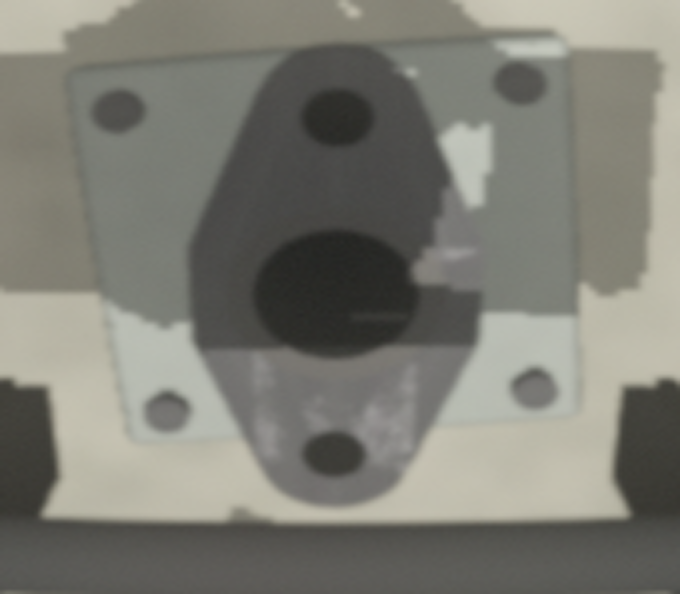

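```bash
python3 - <<'E'
from h import *
i=np.load("w21.npz");f=lambda x,y,z: fray(i,180+x/4,110+y/3.3,z)[0,:2]
a,b,c=f(338,117,.046),f(333,454,.046),f(336,294,.046);d=a-b;print((a+b)/2,c,np.degrees(np.arctan2(d[1],d[0])),np.linalg.norm(d))
e1,e2=f(338,43,.046),f(334,505,.046);print("ends",(e1+e2)/2,np.linalg.norm(e1-e2))
plan(*((a+b)/2),.042,np.degrees(np.arctan2(d[1],d[0]))-90,1)
E
```

```text
[ 0.43290868 -0.37749052] [ 0.43305179 -0.37712915] 88.25467532890649 0.09462545147886467
ends [ 0.43303725 -0.37657861] 0.13020498743984124
t38.25 grasp [ 0.4325 -0.3759  0.1457] yaw -1.1 F [ 0.8 -0.2  0.2] w 0.0870 q [-0.91  0.58  1.65  0.    0.91 -0.89]
 dworld [ 0.0003 -0.0015 -0.1037] rotvec [-0.06  0.02  0.69] nmin 5
  [0.02, 0.06, 4.15, -0.01, 0.0, 0.09]
```

>>> step_arm --pt "-1 0.02 0.05 0.4 0 0 0.09" --pt "-1 0 0 0.8 0 0 0" --pt "-1 0 0 0.9 0 0 0" --pt "-1 0 0 0.8 0 0 0" --pt "-1 0 0 0.6 0 0 0" --pt "-1 0 0 0.4 0 0 0" --pt "-1 0 0 0.2 0 0 0" --pt "-1 0 0 0.05 0 0 0" --pt "-1 0 0 0 0 0 0" --pt "1 0 0 0 0 0 0" --squeeze 35

```text
time: 39.25
position: [0.4334, -0.378, 0.2068]
tool_rot: [1.0, -0.015, 0.0, 0.001]
ft_force: [0.7, -0.6, 0.6]
grip_width: 0.0838
```

>>> step_arm --pt "1 0 0 0 0 0 0" --pt "1 0 0 0 0 0 0" --pt "1 0 0 0 0 0 0" --pt "1 0 0 0 0 0 0" --pt "1 0 0 0 0 0 0" --pt "1 0 0 0 0 0 0" --pt "1 0 0 0 0 0 0" --pt "1 0 0 0 0 0 0" --pt "1 0 0 0 0 0 0" --pt "1 0 0 0 0 0 0"

```text
time: 40.25
position: [0.433, -0.3779, 0.2065]
tool_rot: [1.0, -0.015, -0.0, 0.0]
ft_force: [-1.8, -0.2, 5.7]
grip_width: 0.0638
```

```bash
python3 - <<'E'
from h import *
plan(.463,.0227,.12,30,20)
E
```

```text
t40.25 grasp [ 0.433  -0.3779  0.0425] yaw -1.7 F [-1.8 -0.2  5.7] w 0.0638 q [-0.91  0.75  1.7  -0.    0.69 -0.88]
 dworld [0.03   0.4006 0.0775] rotvec [ 1.000e-02  1.000e-02 -3.171e+01] nmin 17
  [0.04, -0.8, -0.16, 0.0, 0.0, -0.2]
  [0.06, -0.8, -0.16, 0.0, 0.0, -0.2]
  [0.08, -0.8, -0.16, 0.0, 0.0, -0.2]
  [0.1, -0.8, -0.16, 0.0, 0.0, -0.2]
  [0.12, -0.79, -0.16, 0.0, 0.0, -0.2]
  [0.15, -0.79, -0.16, 0.0, 0.0, -0.2]
  [0.17, -0.79, -0.16, 0.0, 0.0, -0.2]
  [0.19, -0.78, -0.16, 0.0, 0.0, -0.2]
  [0.21, -0.78, -0.16, 0.0, 0.0, -0.2]
  [0.23, -0.77, -0.16, 0.0, 0.0, -0.2]
  [0.25, -0.76, -0.16, 0.0, 0.0, -0.2]
  [0.27, -0.75, -0.16, 0.0, 0.0, -0.2]
  [0.3, -0.75, -0.16, 0.0, 0.0, -0.2]
  [0.32, -0.74, -0.16, 0.0, 0.0, -0.2]
  [0.34, -0.73, -0.16, 0.0, 0.0, -0.2]
  [0.36, -0.72, -0.16, 0.0, 0.0, -0.2]
  [0.38, -0.71, -0.16, 0.0, 0.0, -0.2]
  [0.4, -0.7, -0.16, 0.0, 0.0, -0.2]
  [0.42, -0.69, -0.16, 0.0, 0.0, -0.2]
  [0.43, -0.68, -0.16, 0.0, 0.0, -0.2]
```

>>> step_arm --pt "1 0 0 -0.2 0 0 0" --pt "1 0 0 -0.5 0 0 0" --pt "1 0 0 -0.8 0 0 0" --pt "1 0 0 -0.8 0 0 0" --pt "1 0 -0.3 -0.6 0 0 0" --pt "1 0 -0.6 -0.3 0 0 0" --pt "1 0 -0.8 0 0 0 0" --pt "1 0 -0.8 0 0 0 0" --pt "1 0 -0.8 0 0 0 0" --pt "1 0 -0.8 0 0 0 0"

```text
time: 41.25
position: [0.4359, -0.2731, 0.2858]
tool_rot: [1.0, -0.015, -0.001, -0.001]
ft_force: [0.6, -0.1, -5.0]
grip_width: 0.0636
```

```bash
python3 - <<'E'
from h import *
wcam("w22")
plan(.463,.0227,.12,30,14)
E
```

```text
t41.30 grasp [ 0.4345 -0.2687  0.1215] yaw -1.6 F [-1.1  4.3 -5.5] w 0.0635 q [-0.77  0.56  1.82  0.    0.77 -0.75]
 dworld [ 0.0278  0.2925 -0.0015] rotvec [ -0.42   0.14 -31.65] nmin 12
  [0.06, -0.84, 0.01, -0.0, 0.0, -0.28]
  [0.09, -0.83, 0.01, -0.0, 0.0, -0.28]
  [0.12, -0.83, 0.01, -0.0, 0.0, -0.28]
  [0.15, -0.83, 0.01, -0.0, 0.0, -0.28]
  [0.19, -0.82, 0.01, -0.0, 0.0, -0.28]
  [0.22, -0.81, 0.01, -0.0, 0.0, -0.28]
  [0.25, -0.8, 0.01, -0.0, 0.0, -0.28]
  [0.28, -0.79, 0.01, -0.0, 0.0, -0.28]
  [0.31, -0.78, 0.01, -0.0, 0.0, -0.28]
  [0.34, -0.77, 0.01, -0.0, 0.0, -0.28]
  [0.37, -0.75, 0.01, -0.0, 0.0, -0.28]
  [0.4, -0.74, 0.01, -0.0, 0.0, -0.28]
  [0.43, -0.72, 0.0, -0.0, 0.0, -0.28]
  [0.46, -0.7, 0.0, -0.0, 0.0, -0.28]
```

View pics/w22.png

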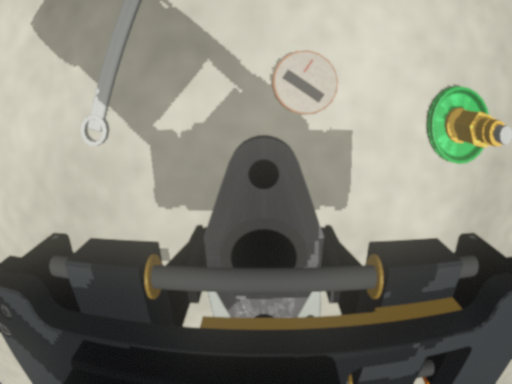

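>>> step_arm --pt "1 0.06 -0.84 0 0 0 -0.28" --pt "1 0.09 -0.83 0 0 0 -0.28" --pt "1 0.12 -0.83 0 0 0 -0.28" --pt "1 0.15 -0.83 0 0 0 -0.28" --pt "1 0.19 -0.82 0 0 0 -0.28" --pt "1 0.22 -0.81 0 0 0 -0.28" --pt "1 0.25 -0.8 0 0 0 -0.28" --pt "1 0.28 -0.79 0 0 0 -0.28" --pt "1 0.31 -0.78 0 0 0 -0.28" --pt "1 0.34 -0.77 0 0 0 -0.28"

```text
time: 42.3
position: [0.4564, -0.0648, 0.2861]
tool_rot: [0.984, 0.18, -0.0, -0.0]
ft_force: [0.1, -0.5, -6.1]
grip_width: 0.0637
```

>>> step_arm --pt "1 0.37 -0.75 0 0 0 -0.28" --pt "1 0.4 -0.74 0 0 0 -0.28" --pt "1 0.35 -0.55 0.2 0 0 -0.28" --pt "1 0.25 -0.4 0.3 0 0 -0.28" --pt "1 0 0 0.4 0 0 0" --pt "1 0 0 0.4 0 0 0" --pt "1 0 0 0.2 0 0 0" --pt "1 0 0 0 0 0 0" --pt "1 0 0 0 0 0 0" --pt "1 0 0 0 0 0 0"

```text
time: 43.3
position: [0.4638, 0.0027, 0.2488]
tool_rot: [0.967, 0.255, 0.0, 0.0]
ft_force: [-0.8, -0.2, -5.9]
grip_width: 0.0638
```

```bash
python3 - <<'E'
from h import *
p,_,i=wcam("w23")
plan(.463,.0227,.0345,30,1)
cv2.imwrite("pics/w23c.png",cv2.resize(p[90:330,160:370,::-1],None,fx=3.8,fy=2.5,interpolation=cv2.INTER_CUBIC))
E
```

```text
t43.35 grasp [0.4639 0.0028 0.0849] yaw 29.6 F [-0.2 -0.  -6.3] w 0.0631 q [-0.24  0.59  1.96 -0.    0.58 -0.75]
 dworld [-0.0008  0.0198 -0.0504] rotvec [ 0.03 -0.03 -0.4 ] nmin 3
  [0.36, -0.71, 2.02, 0.0, -0.0, -0.05]
```

View pics/w23c.png

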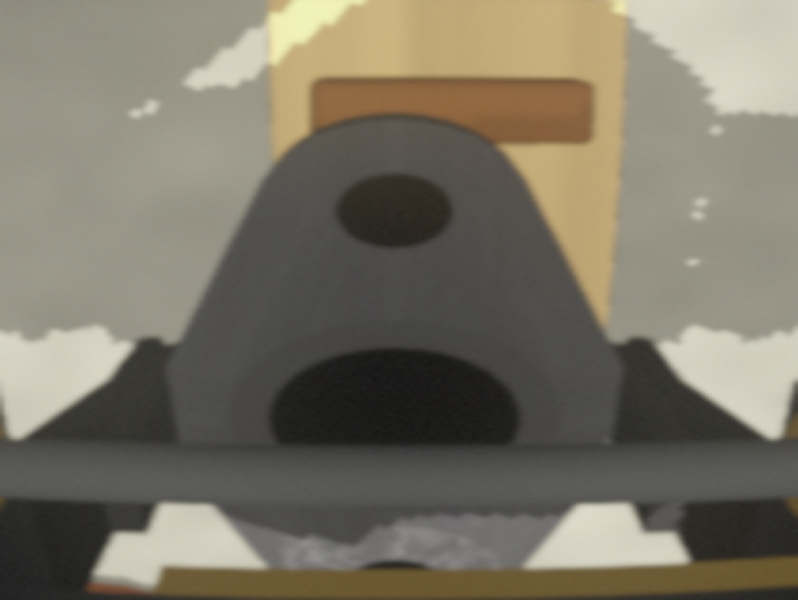

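```bash
cat > m.py <<'E'
from h import *
E
python3 - <<'E'
from h import *
i=np.load("w23.npz");f=lambda x,y,z: fray(i,160+x/3.8,90+y/2.5,z)[0,:2]
T=toolframe((.4639,.0028),29.6)
print("batten",T(f(313,84,.026)),T(f(592,84,.026)),"near", T(f(592,142,.026)))
print("base sides",T(f(270,100,.008)),T(f(622,100,.008)),T(f(273,150,.008)),T(f(617,200,.008)))
z=.0884
print("hole",T(f(394,210,z)),"end",T(f(397,116,z)),"bore far",T(f(395,348,z)))
E
python3 - <<'E'
import cv2;p=cv2.imread("pics/w23.png");cv2.imwrite("pics/w23d.png",cv2.resize(p[0:160,180:370],None,fx=4,fy=3.5,interpolation=cv2.INTER_CUBIC))
E
```

```text
batten [-14.1 -67.6] [ 36.3 -68. ] near [ 36.8 -51.7]
base sides [-23.9 -61.5] [ 45.8 -61.9] [-23.6 -46.3] [ 46.  -30.8]
hole [  0.3 -47.7] end [  0.6 -66.2] bore far [  0.4 -18.1]
```

View pics/w23d.png

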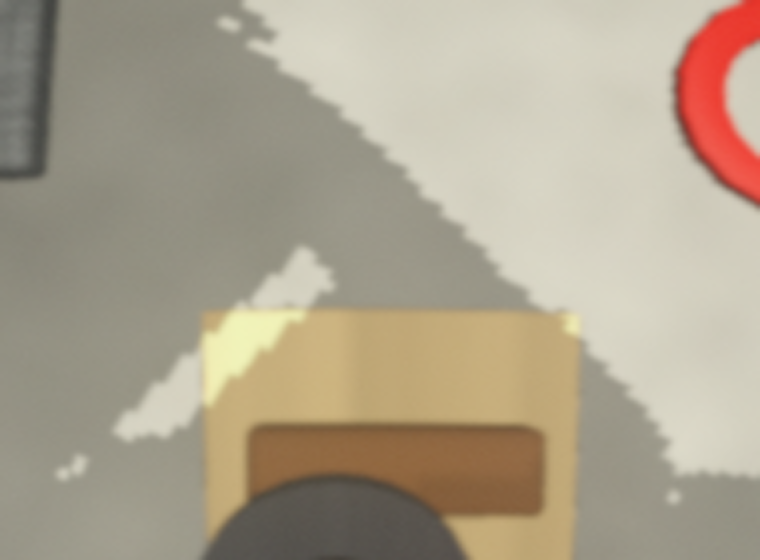

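```bash
python3 - <<'E'
from h import *
i=np.load("w23.npz");T=toolframe((.4639,.0028),29.6)
for x,y in((203,313),(395,311),(578,313)): print(T(fray(i,180+x/4,y/3.5,.008)[0]))
E
```

```text
[-23.7 -91.9]
[ 11.5 -92.1]
[ 45.6 -92.7]
```

>>> step_arm --pt "1 0.2 -0.3 0 0 0 -0.05" --pt "1 0.23 -0.36 0.1 0 0 0" --pt "1 0 0 0.3 0 0 0" --pt "1 0 0 0.4 0 0 0" --pt "1 0 0 0.4 0 0 0" --pt "1 0 0 0.3 0 0 0" --pt "1 0 0 0.2 0 0 0" --pt "1 0 0 0.05 0 0 0" --pt "1 0 0 0 0 0 0" --pt "1 0 0 0 0 0 0"

```text
time: 44.35
position: [0.4649, 0.0228, 0.205]
tool_rot: [0.966, 0.259, 0.0, 0.0]
ft_force: [-0.6, 0.1, -6.0]
grip_width: 0.0639
```

```bash
python3 - <<'E'
from h import *
p,_,i=wcam("w24")
plan(.463,.0227,.0345,30,1)
cv2.imwrite("pics/w24c.png",cv2.resize(p[90:330,160:370,::-1],None,fx=3.8,fy=2.5,interpolation=cv2.INTER_CUBIC))
E
```

```text
t44.40 grasp [0.465  0.0228 0.0412] yaw 30.0 F [ 0.6 -0.4 -5.8] w 0.0636 q [-0.19  0.69  1.98  0.    0.48 -0.72]
 dworld [-0.0019 -0.0001 -0.0067] rotvec [ 0.03 -0.03  0.03] nmin 1
  [-0.07, -0.03, 0.27, 0.0, -0.0, 0.0]
```

View pics/w24c.png

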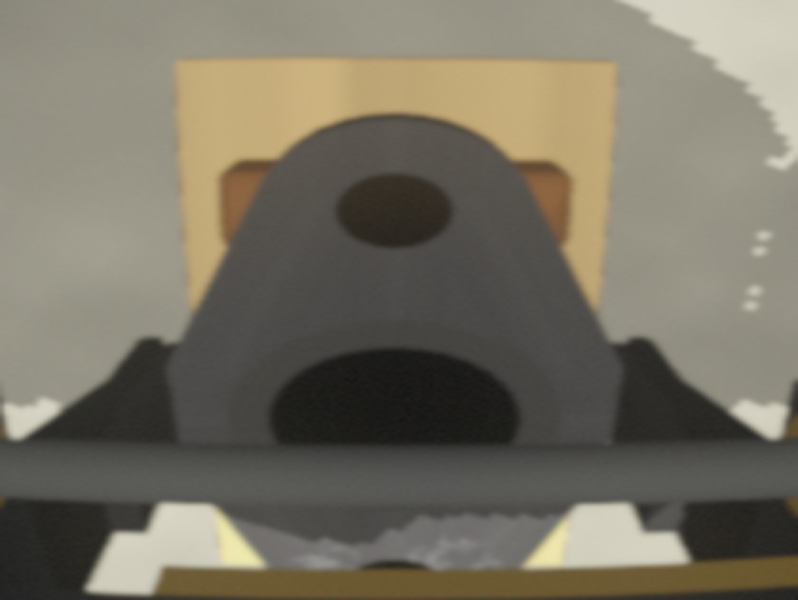

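```bash
python3 - <<'E'
from h import *
i=np.load("w24.npz");f=lambda x,y,z: fray(i,160+x/3.8,90+y/2.5,z)[0,:2]
T=toolframe((.465,.0228),30)
print("base far",T(f(176,60,.008)),T(f(617,62,.008)),"sides low",T(f(189,290,.008)),T(f(601,290,.008)))
print("batten",T(f(221,173,.026)),T(f(571,173,.026)))
z=.0447
print("hole",T(f(394,210,z)),"end",T(f(397,116,z)))
E
```

```text
base far [-34.1 -75.9] [ 35.5 -75.5] sides low [-34.5 -17.4] [ 35.5 -17.4]
batten [-24.9 -51.6] [ 25.9 -51.6]
hole [  0.2 -47.8] end [  0.5 -66.3]
```

Flange and rest centres agree to about 0.3 mm. Lower to contact.

>>> step_arm --pt "1 0 0 0.1 0 0 0" --pt "1 0 0 0.08 0 0 0" --pt "1 0 0 0.04 0 0 0" --pt "1 0 0 0.03 0 0 0" --pt "1 0 0 0.02 0 0 0" --pt "1 0 0 0.02 0 0 0" --pt "1 0 0 0 0 0 0" --pt "1 0 0 0 0 0 0" --pt "1 0 0 0 0 0 0" --pt "1 0 0 0 0 0 0"

```text
time: 45.4
position: [0.4646, 0.0229, 0.1984]
tool_rot: [0.966, 0.259, 0.0, 0.0]
ft_force: [-3.0, 0.1, 6.2]
grip_width: 0.0637
```

>>> step_arm --pt "0.0 0 0 0 0 0 0" --pt "-0.5 0 0 0 0 0 0" --pt "-1 0 0 0 0 0 0" --pt "-1 0 0 0 0 0 0" --pt "-1 0 0 0 0 0 0" --pt "-1 0 0 -0.3 0 0 0" --pt "-1 0 0 -0.8 0 0 0" --pt "-1 0 0 -0.9 0 0 0" --pt "-1 0 0 -0.9 0 0 0" --pt "-1 0 0 -0.9 0 0 0"

```text
time: 46.4
position: [0.4645, 0.0229, 0.2939]
tool_rot: [0.966, 0.259, 0.0, -0.0]
ft_force: [-0.2, -0.1, -0.7]
grip_width: 0.0869
```

>>> step_arm --pt "-1 0 0 -0.9 0 0 0" --pt "-1 0 0 -0.9 0 0 0" --pt "-1 0 0 -0.9 0 0 0" --pt "-1 0 0 -0.5 0 0 0" --pt "-1 0 0 0 0 0 0" --pt "-1 0 0 0 0 0 0" --pt "-1 0 0 0 0 0 0" --pt "-1 0 0 0 0 0 0" --pt "-1 0 0 0 0 0 0" --pt "-1 0 0 0 0 0 0"

```text
time: 47.4
position: [0.4647, 0.0229, 0.3721]
tool_rot: [0.966, 0.259, -0.001, -0.0]
ft_force: [-0.0, -0.2, 0.0]
grip_width: 0.0869
```

```bash
python3 - <<'E'
from h import *
p,_,i=wcam("w25");plan(.463,.0227,.2,30,1)
for n in("scene","top"):
    q,d=eyes.camera(n);cv2.imwrite(f"pics/{n}9.png",q[...,::-1]);np.savez(n+"9.npz",p=q,d=d)
cv2.imwrite("pics/w25c.png",cv2.resize(p[90:270,190:340,::-1],None,fx=4,fy=3.3,interpolation=cv2.INTER_CUBIC))
E
```

```text
t47.45 grasp [0.4646 0.0229 0.2082] yaw 30.0 F [ 0.6 -0.3 -0. ] w 0.0872 q [-0.19  0.36  1.86 -0.    0.92 -0.72]
 dworld [-0.0017 -0.0002 -0.0082] rotvec [-0.03  0.04  0.04] nmin 1
  [-0.06, -0.03, 0.33, -0.0, 0.0, 0.0]
```

View pics/w25c.png

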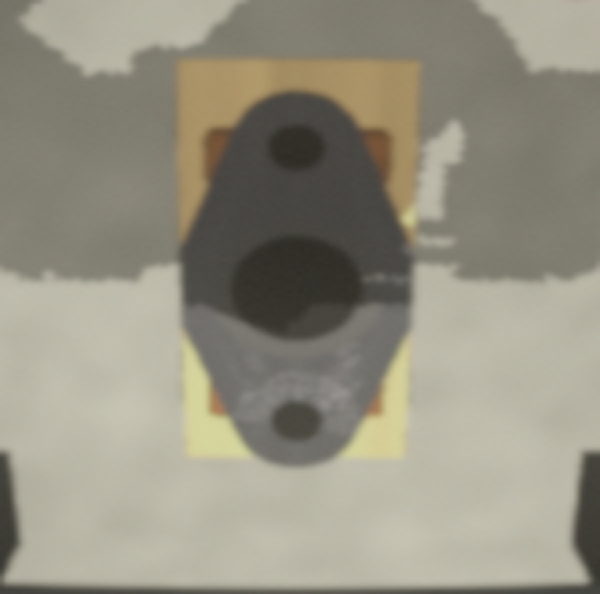

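View pics/scene9.png

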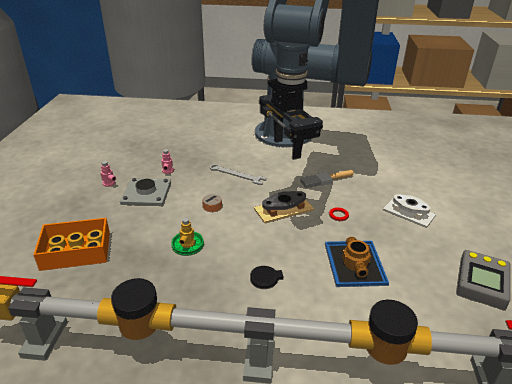

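View pics/top9.png

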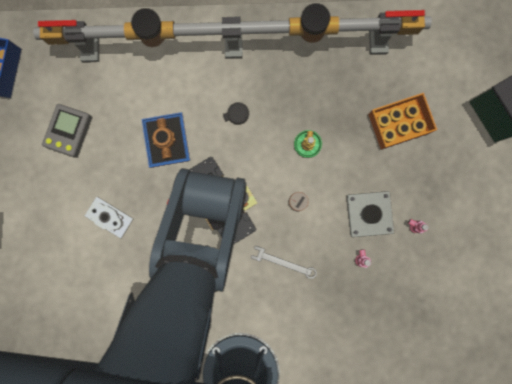

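```bash
python3 - <<'E'
from h import *
i=np.load("w25.npz");f=lambda x,y,z: fray(i,190+x/4,90+y/3.3,z)[0,:2]
b=np.array([f(178,60,.008),f(421,60,.008),f(405,458,.008),f(185,458,.008)]);print("base",rect(b),b.mean(0))
h1,h2=f(297,147,.038),f(297,421,.038);d=h1-h2;print("LF",(h1+h2)/2,np.degrees(np.arctan2(d[1],d[0])))
e1,e2=f(297,91,.038),f(297,466,.038);print((e1+e2)/2)
i=np.load("w20.npz");p=i['p'];hsv=cv2.cvtColor(p,cv2.COLOR_RGB2HSV).astype(int)
m=(hsv[...,0]>95)&(hsv[...,0]<125)&(hsv[...,1]>110);m[255:]=0;m[:,:190]=0;m[:,340:]=0;v,u=np.nonzero(m);print("tray",rect(fray(i,u,v,.01)))
m=(hsv[...,0]>5)&(hsv[...,0]<20)&(hsv[...,1]>110);m[255:]=0;m[:,:215]=0;m[:,315:]=0;v,u=np.nonzero(m)
c=(v<165);P=fray(i,u,v,.025);s=fray(i,264,131,.025)[0];
print("spud tip far",fray(i,264.5,133.5,.0385)[0],"neck bore ctr",fray(i,265,202,.054)[0])
E
```

```text
base (array([465.6,  23.5]), 150.9, 70.3, -60.4) [0.46571006 0.02352654]
LF [0.46547869 0.02360341] 120.08542949527717
[0.4652696  0.02397436]
tray (array([658.9, 201.4]), 139.9, 115.8, 8.4)
spud tip far [0.71366295 0.20876349 0.0385    ] neck bore ctr [0.65850942 0.20022791 0.054     ]
```

```bash
python3 - <<'E'
import cv2
p=cv2.imread("pics/top9.png");cv2.imwrite("pics/top9c.png",cv2.resize(p[105:170,135:335],None,fx=4,fy=4,interpolation=cv2.INTER_CUBIC))
E
```

```text
(no output)
```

View pics/top9c.png

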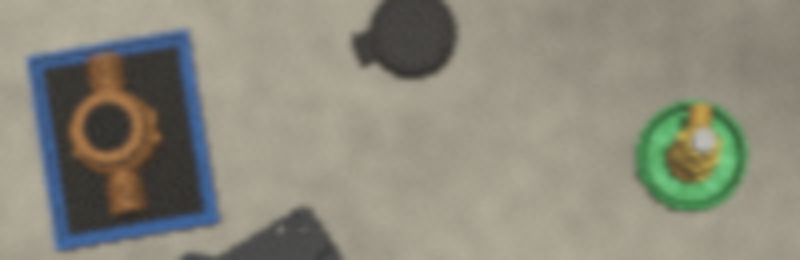

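```bash
python3 -c "
from h import *
print(robot.hand_in())"
```

```text
the job is handed in; nothing more can be done
None
```

The stack is apart, taken from the top down, and the job was handed in at about 47.5 s. The order was relief valve, small flange, meter body, large flange.

Each part was lowered until the wrist force showed contact, then released. At the end the gripper was open and about 0.2 m above the bench.

| Part | Place | Last check (camera) |
|---|---|---|
| Relief valve | Green dish | Upright, foot inside the rim; placed about where the dish centre was measured, no separate measurement after release |
| Small flange | Nylon rails | Within about 0.5 mm and 0.6° of centre |
| Meter body | Blue tray | Upright, spuds lengthwise, within about 1–1.5 mm of centre |
| Large flange | Wooden battens | Within about 0.5 mm and 0.5° of centre |

- **Disagreement between cameras:** the fixed top camera and the wrist camera differed by about 2 mm on absolute positions. That matches the stated calibration, so I centred both flanges and the meter body with the wrist camera, relative to their rests. The dish position was taken between the two cameras' readings.
- **Other checks:** none failed. The stand is empty and the pink look-alikes are where they were.

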